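Make up the boat kit and the jetty kit on the boathouse shelf

ROBOT

A 6-joint arm with a two-finger parallel gripper is mounted at the origin on the work surface. World frame = base frame: x ahead of the robot, y to its left, z up, the work surface at z = 0. Lengths are in mm, angles in rad, forces in N, time in s.
With the tool pointing down it reaches from about 350 to 950 mm from the base axis. Payload 17.4 kg.
Tool frame: the origin (TCP) lies midway between the tips of the shut fingers; the grasp point (between the pads) lies 19 mm behind it (grasp_offset is the distance from the TCP to the grasp point, in mm); x points along the fingers, z is the direction in which the jaws open and shut, and the axes are right-handed (so a half turn about x gives the same grasp; the last joint's range is limited). The gripper opens to 93 mm and grips with 3 to 60 N. Pads are 15 mm wide; open, the fingers measure 128 mm over their backs; the gripper's body (75 mm by 188 mm) begins 65 mm behind the grasp point.
Start: joints at [1.194, 0.116, 1.442, -0, 1.584, -0.038], TCP at [224.348, 636.632, 191.246] pointing down, gripper open.
Joint ranges: [-2.83, 2.83], [-0.83, 2.19], [0.07, 2.5], [-1.14, 4.28], [0.01, 3], [-2.97, 2.97]. Speed limits (rad/s): [1.89, 1.89, 2.22, 3.14, 3.14, 3.14].

INTERFACE

Orientations are given as [roll, pitch, yaw] about the fixed x, y, z axes, in that order (R = Rz(yaw) Ry(pitch) Rx(roll)).
In Python, from bench import get_state, grab_frame, get_calibration, finish_job, grasp_offset gives the robot as it stands. The module is installed in compiled form; this text tells all that it offers.
- The arm moves only by the tool servo_tool, never from a script. Its argument "motion" is a list of rows, each an object of numbers: "jaw": the opening, from 0 (shut) to 1 (fully open); "dx", "dy", "dz": the shift along the tool's x, y, z in cm; "spin": the turn about the tool's x in degrees. In form: [{"jaw": .., "dx": .., "dy": .., "dz": .., "spin": ..}, ...]. A call has 1 to 5 rows; each row is the pose to reach, as a shift and turn from the pose commanded when the call began, along the tool's axes at that moment; what a row does not reach only later rows make up. A row lasts 1/8 s, in which the tool goes at most 62.5 mm and 10.7 degrees, less where a joint would pass 70% of its speed; a pose out of reach is approached as far as the arm can. A call with a gripper value outside its range is refused whole. The fingers move at their own pace and stop on an object; "grip_force" is the grip in N (left out, the last holds). Time passes only in rows, so rows that repeat a pose let the fingers close. It gives the time, the measured TCP pose, the force and the opening at its end, in the units of the state.
- get_state(): the state, without advancing time (a new reading comes with each control period).
- grab_frame(name): name is "side" or "top" or "wrist"; returns the picture (420x560x3 uint8, blue, green, red); there is no depth.
- get_calibration(name): a dict with "vertical_fov" (degrees; the focal length in pixels is half the picture's height over the tangent of half this angle, whatever the lens; pixels are square), "cx", "cy" (the principal point, pixels), "k1" (the pictures are not rectified: a ray, as slopes to the right and down, at radius r is drawn at 1 + k1 r^2 times it, then the intrinsics apply), "view" (4x4, takes a point from world to camera coordinates). Camera axes: x right, y down, z forward; pixel columns grow to the right and rows downward; lengths in mm; the calibration is good to about 2 mm. A picture is of the moment at which its call begins: read the wrist's pose just before it. get_calibration takes no time and is no camera call; for the wrist camera it gives the pose at the moment of the call.
- finish_job(): hands the job in, once; it reports no verdict.
The state is a dict: "time_s": time; "joint_positions": joint angles; "joint_vel": joint speeds; "tau": joint torques, N m; "tcp_pos": TCP position; "orientation": TCP orientation; "ft_force": force on the tool from outside, world axes, zero at the start; "ft_torque": the same for the moment, N m; "gripper_width": finger opening in mm.
Only numpy, scipy, OpenCV 4.12 (cv2) and the standard library are available. Lean on these libraries where they do the work, as an engineer would, in place of code of your own. Each camera call takes 0.05 s, during which the arm holds its last target.

TASK

Make up two fishing kits from the stock on the shelf. Boat kit, in the wide three-bay tray: the long pirk lying along the long bay, the small metal hook box (flap up) in the larger, oblong one of the other two bays and the red reel lying flat in the smaller, square one. Jetty kit, in the narrow two-bay tray: the short pirk lying along the oblong bay and the sinker standing upright in the small square one; everything rests down on the floor of its bay, and the headlamp, tin and line winder stay where they are.

Things in the scene. Friction and masses are not known exactly. Their poses are not given: they have to be found in the camera images.
- long_pirk_c (a point): the long pirk: a slim bright chrome bar lure with stepped-in ends, 120 mm long (its x axis), 20 mm wide (y), 22 mm high (z), about 0.2 kg, lying on the shelf. The middle 74 mm are the full 20 mm wide with parallel sides. The point is its centre, 11 mm above its underside.
- short_pirk_c (a point): the short pirk: a stubby bright chrome bar lure with stepped-in ends, 70 mm long (x), 26 mm wide (y), 22 mm high (z), about 0.2 kg, lying on the shelf. The middle 43 mm are the full width. The point is its centre, 11 mm above its underside.
- reel_c (a point): the red plastic hand reel, wound with white line: a flat round spool 50 mm across and 30 mm high, lying on one flange, axis (z) upright, about 0.07 kg. The point is its centre, 15 mm above its underside.
- hook_box_c (a point): the small shut metal hook box with a steel hinged flap for a top: 60 mm long (x), 42 mm wide (y), 24 mm high (z, flap up), about 0.12 kg; the flap stays shut. The point is its centre, 12 mm above its underside.
- weight_c (a point): the sinker: a dark grey metal weight standing upright, a cylinder 30 mm across for the lower 26 mm, then a rounded shoulder to 35 mm and a small brass eye to 40 mm, about 0.17 kg. The point is on its axis, 18 mm above its underside.
- boat_tray: the wide kit tray, dark wood with pale rims, 168 (x) by 126 mm (y), three bays: the long bay along its +y side, 160 x 46 mm, centre x 0, y +36 mm; on its -y side the larger oblong bay, 90 (x) x 68 (y) mm, centre x -35, y -25 mm, and the smaller square one, 66 x 68 mm, centre x +47, y -25 mm. Fixed. Origin: centre of underside, z up. Floor 4 mm thick; 4 mm rims and dividers 10 mm high over the shelf.
- jetty_tray: the narrow kit tray, dark wood with pale rims, 158 mm (x) by 58 mm (y), with two bays in a row: the oblong bay, 94 (x) x 50 (y) mm, centred at x -28, y 0 mm, and the small square bay, 52 x 50 mm, centred at x +49, y 0 mm. Fixed. Origin: centre of underside, z up. Floor 4 mm thick; 4 mm rims and dividers 10 mm high over the shelf.
- headlamp: bystander: black headlamp, a block 42 x 62 x 34 mm with a grey turning knob on top (44 mm high in all) and a round lens at its front, standing among the stock. Loose. Origin at the centre of its underside.
- tin: bystander: flat round brass tin, 44 mm across, 16 mm high, loose on the shelf. Origin at the centre of its underside.
- winder: bystander: H-shaped wooden line winder, 74 x 50 mm and 12 mm high, with green line, loose on the shelf. Origin at the centre of its underside.

How it is judged (in metres and radians):
At the end, for the whole second after the job is handed in: Each thing rests on the floor of its own bay (height within 4 mm), off the bay centre by at most (tray x, y, mm): long pirk 23, 16; hook box 18, 16; reel 10.5, 12.5; short pirk 16, 14; sinker 14, 12.5. Pirks within 0.35 rad of the tray x axis; the others upright within 0.15 rad; all at rest (x of long_pirk_c in the frame of boat_tray between -0.023 and 0.023 m and y of long_pirk_c in the frame of boat_tray between 0.02 and 0.052 m and z of long_pirk_c in the frame of boat_tray between 0.011 and 0.019 m and linear speed of each of long_pirk, hook_box, reel, short_pirk, weight below 0.02 m/s and angle between the x axis of long_pirk_c and the x axis of boat_tray, either way round below 0.35 rad and x of hook_box_c in the frame of boat_tray between -0.053 and -0.017 m and y of hook_box_c in the frame of boat_tray between -0.041 and -0.009 m and z of hook_box_c in the frame of boat_tray between 0.012 and 0.02 m and angle between each of hook_box_c, reel_c, weight_c's own z axis and vertical below 0.15 rad and x of reel_c in the frame of boat_tray between 0.0365 and 0.0575 m and y of reel_c in the frame of boat_tray between -0.0375 and -0.0125 m and z of reel_c in the frame of boat_tray between 0.015 and 0.023 m and x of short_pirk_c in the frame of jetty_tray between -0.044 and -0.012 m and y of short_pirk_c in the frame of jetty_tray between -0.014 and 0.014 m and z of short_pirk_c in the frame of jetty_tray between 0.011 and 0.019 m and angle between the x axis of short_pirk_c and the x axis of jetty_tray, either way round below 0.35 rad and x of weight_c in the frame of jetty_tray between 0.035 and 0.063 m and y of weight_c in the frame of jetty_tray between -0.0125 and 0.0125 m and z of weight_c in the frame of jetty_tray between 0.018 and 0.026 m); the robot touches nothing.
It fails at once if the headlamp is pushed more than 20 mm from its place (distance of headlamp from where it was at the start of the episode above 0.02 m).
It fails at once if the round tin is pushed more than 20 mm from its place (distance of tin from where it was at the start of the episode above 0.02 m).
It fails at once if the line winder is pushed more than 20 mm from its place (distance of winder from where it was at the start of the episode above 0.02 m).
It also fails if it takes over 115 s, if anything falls off the work surface, if the arm or the gripper's body presses on something with over 40 N, if the wrist force passes 120 N, or if a joint passes its speed limit or range.

## Working session

There is one attempt and no reset: what is moved stays moved. The work goes in short steps, Python scripts to look and compute and a tool call to move; the robot and the scene stay as the last step left them, time stands still between calls to the robot, and variables do not carry over. Pictures are saved under pics/ and viewed, and the job is handed in when it is done.

Besides the shell and the picture viewer there is one more tool, called by a JSON object that holds its "api" and its "payload". servo_tool: Moves the arm, as the interface text tells. Its arguments: {"type":"object","properties":{"motion":{"type":"array","items":{"type":"object","properties":{"jaw":{"type":"number"},"dx":{"type":"number"},"dy":{"type":"number"},"dz":{"type":"number"},"spin":{"type":"number"}}}},"grip_force":{"type":"number"}},"required":["motion"]}

```bash
mkdir -p pics
cat > h.py <<'E'
import numpy as np, cv2
from bench import *
def K(c):
    f=210/np.tan(np.radians(c['vertical_fov'])/2); return np.array([[f,0,c['cx']],[0,f,c['cy']],[0,0,1]])
def ray(c,u,v):
    D=np.array([c['k1'],0,0,0,0.]);
    # forward model: drawn = ray*(1+k1 r^2)
    p=cv2.undistortPointsIter(np.array([[[u,v]]],float),K(c),D,None,None,(3,100,1e-12))[0,0]
    V=np.array(c['view']); R=V[:3,:3]; o=-R.T@V[:3,3]
    return o,R.T@np.array([p[0],p[1],1])
def at(c,u,v,z):
    o,d=ray(c,u,v); return o+d*(z-o[2])/d[2]
def proj(c,P):
    V=np.array(c['view']); 
    return cv2.projectPoints(np.array(P,float).reshape(-1,1,3),cv2.Rodrigues(V[:3,:3])[0],V[:3,3],K(c),np.array([c['k1'],0,0,0,0.]))[0][:,0]
E
python3 - <<'E'
from h import *
s=get_state(); print({k:np.round(v,3) for k,v in s.items()})
for n in ['top','side','wrist']:
    c=get_calibration(n); print(n,c); cv2.imwrite(f'pics/{n}0.png',grab_frame(n))
E
```

```text
{'time_s': np.float64(0.0), 'joint_positions': array([ 1.194,  0.116,  1.442, -0.   ,  1.584, -0.038]), 'joint_vel': array([ 0.001, -0.001, -0.   ,  0.   , -0.001,  0.002]), 'tau': array([ 1.0000e-03, -7.2128e+01, -6.2260e+01,  7.8000e-02,  2.4000e-02,
       -0.0000e+00]), 'tcp_pos': array([224.283, 636.404, 190.528]), 'orientation': array([ 3.118,  1.57 , -1.933]), 'ft_force': array([0.443, 0.223, 0.291]), 'ft_torque': array([-0.039, -0.019,  0.026]), 'gripper_width': np.float64(93.273)}
top {'vertical_fov': 47.108335512639755, 'cx': 275.25029824586727, 'cy': 205.42506159675938, 'k1': -0.10810223152447303, 'view': array([[ 2.40628087e-02, -9.99330298e-01, -2.75669573e-02,
        -4.57550070e+00],
       [-9.97276617e-01, -2.20721258e-02, -7.03716555e-02,
         5.68345398e+02],
       [ 6.97160661e-02,  2.91852216e-02, -9.97139856e-01,
         1.22527034e+03],
       [ 0.00000000e+00,  0.00000000e+00,  0.00000000e+00,
         1.00000000e+00]])}
side {'vertical_fov': 57.54479320295639, 'cx': 279.69663959775403, 'cy': 213.19867134077603, 'k1': -0.07720538404784466, 'view': array([[-7.33192365e-01, -6.79937211e-01, -1.06932436e-02,
         4.12664716e+02],
       [-5.22894148e-01,  5.73762970e-01, -6.30379063e-01,
         3.41525869e+02],
       [ 4.34753570e-01, -4.56597681e-01, -7.76213818e-01,
         6.50368039e+02],
       [ 0.00000000e+00,  0.00000000e+00,  0.00000000e+00,
         1.00000000e+00]])}
wrist {'vertical_fov': 71.81278363006555, 'cx': 277.6885538125508, 'cy': 213.4547829883393, 'k1': 0.012305938189055832, 'view': array([[ 3.32745575e-01,  9.43016586e-01,  3.16030363e-04,
        -6.75671425e+02],
       [ 9.04282961e-01, -3.19173352e-01,  2.83550167e-01,
        -3.30751603e+01],
       [ 2.67493379e-01, -9.40642826e-02, -9.58957352e-01,
         3.91459534e+02],
       [ 0.00000000e+00,  0.00000000e+00,  0.00000000e+00,
         1.00000000e+00]])}
```

View pics/top0.png

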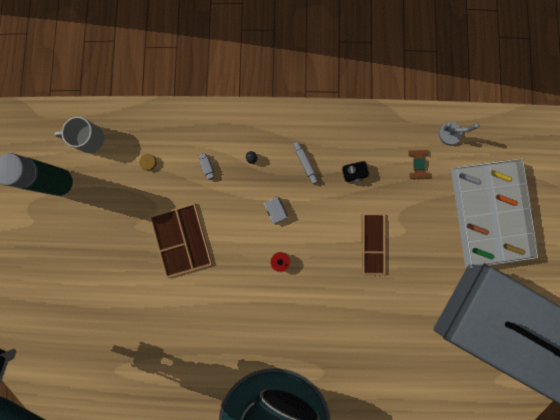

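View pics/side0.png

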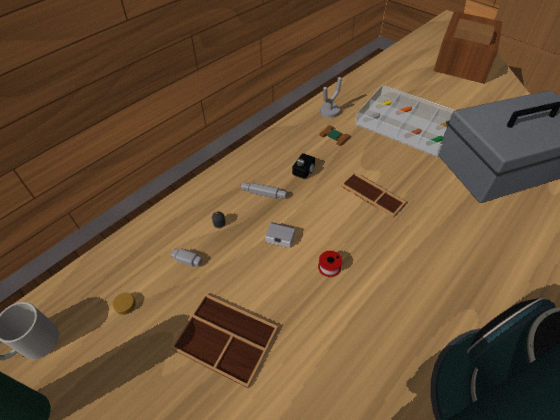

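View pics/wrist0.png

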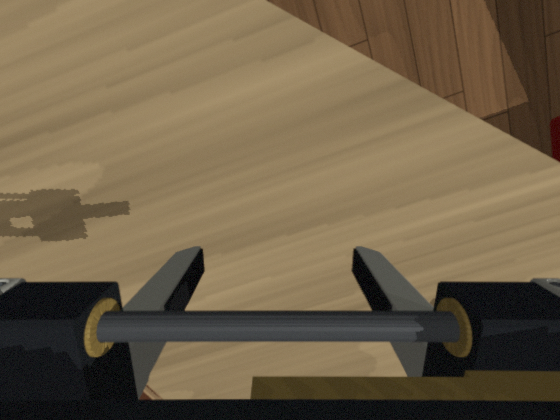

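The top view shows everything: boat tray around (182,240), jetty tray (374,243), short pirk (207,166), sinker (251,157), long pirk (306,163), hook box (276,209), reel (280,262), headlamp (355,172), tin (148,162) and winder (420,164). I'll enlarge crops to measure.

Run:
```python
from h import *
def crop(n,u0,v0,w,h,s,out):
    im=cv2.imread(f'pics/{n}0.png')[v0:v0+h,u0:u0+w]
    im=cv2.resize(im,None,fx=s,fy=s,interpolation=cv2.INTER_CUBIC)
    im=cv2.convertScaleAbs(im,alpha=1.4,beta=15)
    for u in range((u0+9)//10*10,u0+w,10):
        x=int((u-u0+.5)*s); cv2.line(im,(x,0),(x,6),(0,255,255),1); cv2.putText(im,str(u),(x,18),0,.35,(0,255,255))
    for v in range((v0+9)//10*10,v0+h,10):
        y=int((v-v0+.5)*s); cv2.line(im,(0,y),(6,y),(0,255,255),1); cv2.putText(im,str(v),(8,y+4),0,.35,(0,255,255))
    cv2.imwrite(out,im)
crop('top',140,140,100,74,8,'pics/c1.png'); crop('top',145,200,80,80,7,'pics/c2.png')
crop('top',235,140,100,74,8,'pics/c3.png'); crop('top',255,190,100,74,8,'pics/c4.png')
crop('top',335,140,100,74,8,'pics/c5.png');crop('top',345,205,80,74,8,'pics/c6.png')
```

```text
(no output)
```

View pics/c1.png

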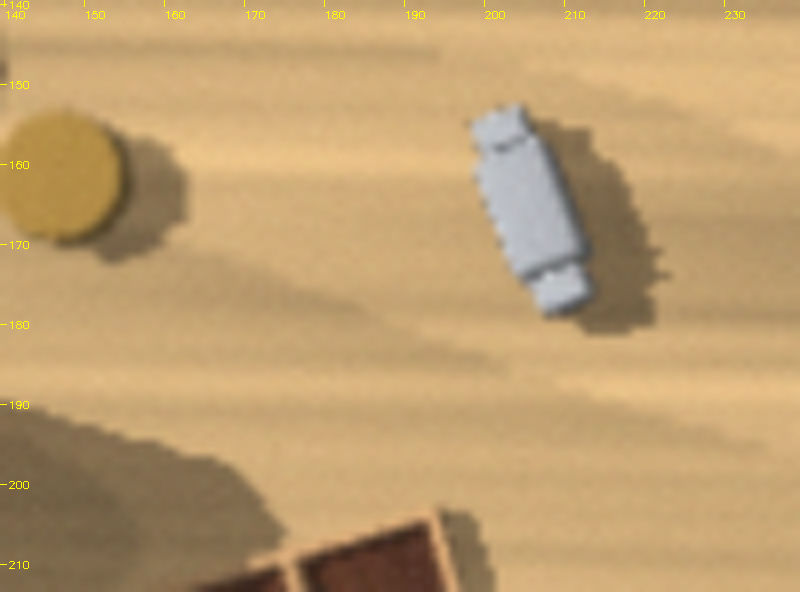

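View pics/c2.png

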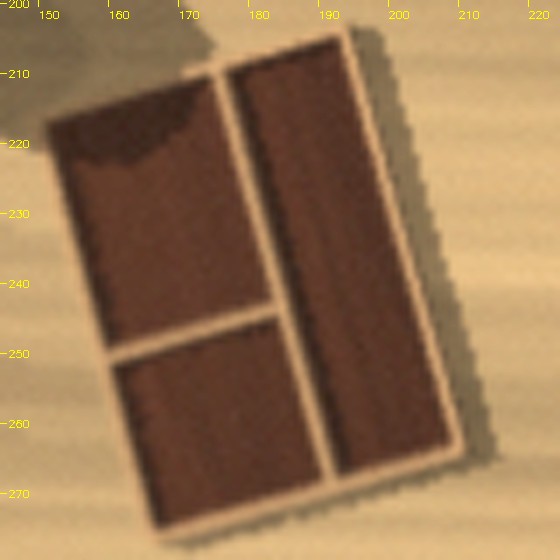

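View pics/c3.png

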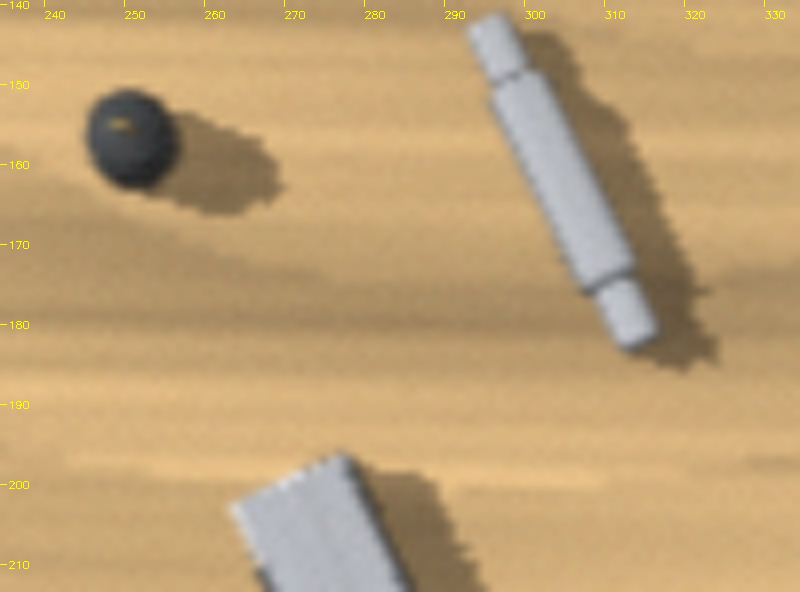

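View pics/c4.png

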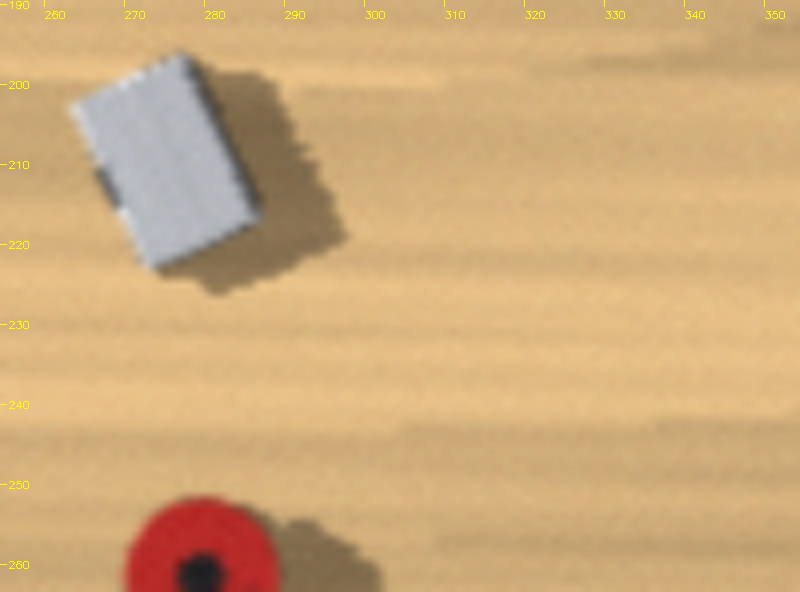

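View pics/c5.png

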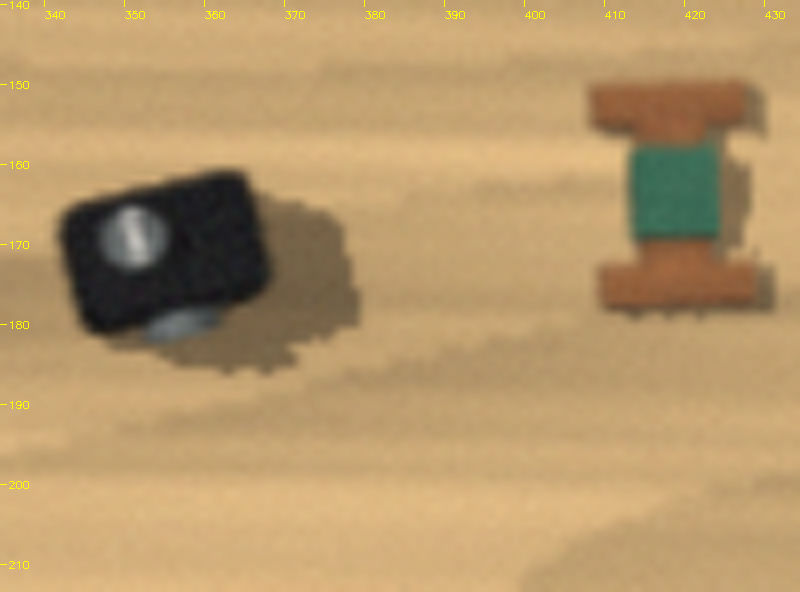

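View pics/c6.png

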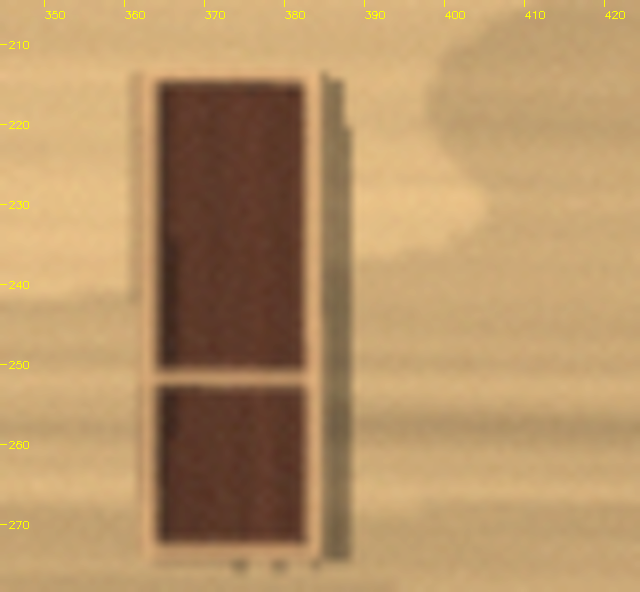

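Top crops give usable corners: tray rims, pirk bodies, hook box lid and reel hub. I'll turn them into world poses and overlay them on the side view to check.

```bash
cat > m.py <<'E'
from h import *
from scipy.optimize import least_squares
c=get_calibration('top')
def fit(loc,pix,x0):
    pix=np.array(pix,float);loc=np.array(loc,float)
    def W(p):
        C,S=np.cos(p[2]),np.sin(p[2]); return np.c_[p[0]+C*loc[:,0]-S*loc[:,1],p[1]+S*loc[:,0]+C*loc[:,1],loc[:,2]]
    r=least_squares(lambda p:(proj(c,W(p))-pix).ravel(),x0); return r.x,np.sqrt(np.mean(r.fun**2))
def px(l,u0,v0,s): return [(u0+x/s-.5,v0+y/s-.5) for x,y in l]
def rect(a,b,z): return [(-a,b,z),(a,b,z),(a,-b,z),(-a,-b,z)]
def start(p,yaw,z): q=at(c,*np.mean(p,0),z); return [q[0],q[1],yaw]
R={}
# tray: image down=+x, image right=+y ; order (-a,+b)=TR,(a,b)=BR,(a,-b)=BL,(-a,-b)=TL
for n,p,a,b,z in [('boat',px([(347,28),(463,448),(157,540),(45,120)],145,200,7),84,63,10),
 ('jetty',px([(322,70),(322,560),(142,560),(145,70)],345,205,8),79,29,10),
 ('short',px([(543,132),(590,250),(522,278),(476,170)],140,140,8),21.5,13,22),
 ('long',px([(543,70),(637,265),(583,293),(495,100)],235,140,8),37,10,22),
 ('box',px([(182,52),(262,218),(150,268),(70,108)],255,190,8),30,21,24),
 ('lamp',px([(245,170),(270,275),(90,335),(60,215)],335,140,8),21,31,34)]:
    r,e=fit(rect(a,b,z),p,start(p,np.pi,z)); R[n]=r; 
    if __name__=='__main__': print(n,np.round(r,2),'yaw deg',round(np.degrees(r[2]),1),'rms px',round(e,2))
R['reel']=np.r_[at(c,279.9,261.4,30)[:2],0]
R['sinker']=np.r_[at(c,251.1,157,17)[:2],0]
R['tin']=np.r_[at(c,148,161.7,16)[:2],0]
if __name__=='__main__':
    print({k:np.round(R[k],1) for k in ['reel','sinker','tin']}, at(c,249.5,155,39))
    s=get_calibration('side'); im=cv2.imread('pics/side0.png'); im=cv2.resize(im,None,fx=4,fy=4,interpolation=cv2.INTER_CUBIC)
    dims=dict(boat=(84,63,10),jetty=(79,29,10),short=(21.5,13,22),long=(37,10,22),box=(30,21,24),reel=(25,25,30),sinker=(15,15,0),lamp=(21,31,34))
    for k,(a,b,z) in dims.items():
        p=R[k];C,S=np.cos(p[2]),np.sin(p[2])
        l=np.array(rect(a,b,z)) if k not in('reel','sinker') else np.array([(a*np.cos(t),a*np.sin(t),z) for t in np.arange(0,6.28,.3)])
        w=np.c_[p[0]+C*l[:,0]-S*l[:,1],p[1]+S*l[:,0]+C*l[:,1],l[:,2]]
        cv2.polylines(im,[np.int32((proj(s,w)+.5)*4)],True,(0,255,0),1)
    cv2.imwrite('pics/s1.png',im[580:1180,650:1450]); cv2.imwrite('pics/s2.png',im[1130:1560,650:1450])
E
python3 m.py
```

```text
boat [472.85 254.99   3.45] yaw deg 197.7 rms px 1.02
jetty [ 475.04 -248.45    3.15] yaw deg 180.7 rms px 0.11
short [668.96 191.86   3.58] yaw deg 205.1 rms px 0.46
long [682.31 -66.17   3.6 ] yaw deg 206.3 rms px 0.61
box [557.07   8.2    3.62] yaw deg 207.2 rms px 0.38
lamp [ 661.5  -195.14    3.43] yaw deg 196.5 rms px 0.78
{'reel': array([425.,  -7.,   0.]), 'sinker': array([694.1,  74.9,   0. ]), 'tin': array([677.3, 349. ,   0. ])} [695.48010877  77.36592609  39.        ]
```

Run:
```python
from h import *
from scipy.spatial.transform import Rotation as Ro
s=get_state(); print(np.round(Ro.from_euler('xyz',s['orientation']).as_matrix(),3), s['time_s'],grasp_offset)
```

```text
[[-0.    -0.943  0.332]
 [-0.001  0.332  0.943]
 [-1.     0.    -0.001]] 0.15 18.8
```

View pics/s1.png

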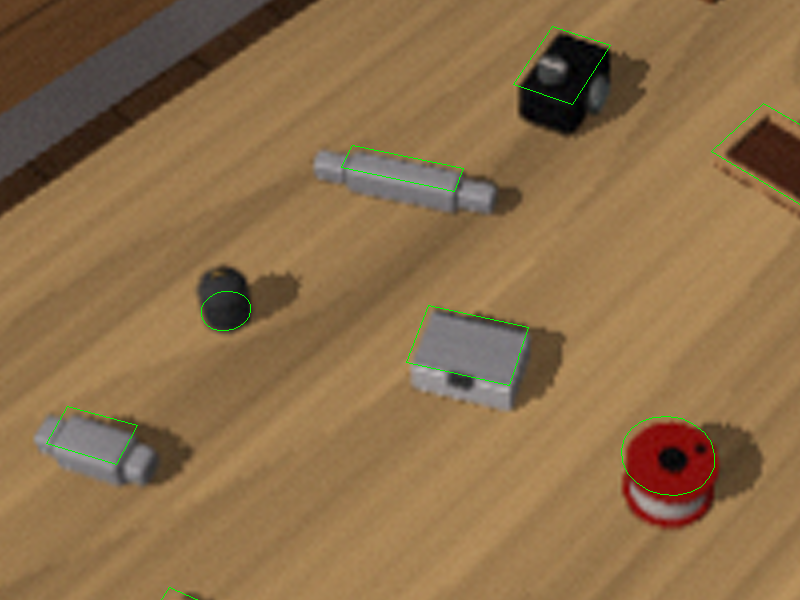

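View pics/s2.png

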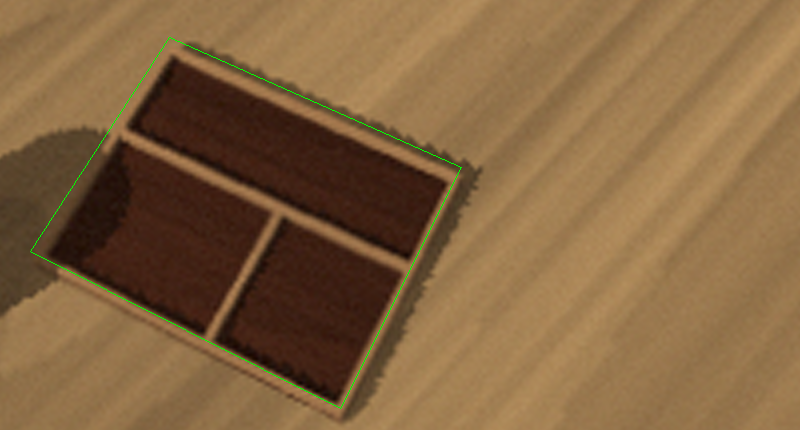

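Side overlay agrees within about 2 mm except for the boat tray's shaded corner, which I likely picked at the inner edge. I'll refit it with the dividers.

```bash
cat >> m.py <<'E'
p=px([(347,28),(463,448),(157,540),(333,478),(280,308),(108,357)],145,200,7)
r,e=fit([(-84,63,10),(84,63,10),(84,-63,10),(82,11,10),(12,9,10),(12,-61,10)],p,R['boat']); R['boat']=r
if __name__=='__main__':
    print('boat',np.round(r,2),np.degrees(r[2]),e)
    def w(n,x,y):
        p=R[n];C,S=np.cos(p[2]),np.sin(p[2]); return np.round([p[0]+C*x-S*y,p[1]+S*x+C*y],1)
    print('long bay',w('boat',0,36),'box bay',w('boat',-35,-25),'reel bay',w('boat',47,-25),'short bay',w('jetty',-28,0),'sinker',w('jetty',49,0))
    s=get_calibration('side'); im=cv2.imread('pics/side0.png'); im=cv2.resize(im,None,fx=4,fy=4,interpolation=cv2.INTER_CUBIC)
    P=np.array([[*w('boat',x,y),10] for x,y,_ in rect(84,63,0)]); cv2.polylines(im,[np.int32((proj(s,P)+.5)*4)],True,(0,255,0),1)
    P=np.array([[*w('jetty',x,y),10] for x,y,_ in rect(79,29,0)]); cv2.polylines(im,[np.int32((proj(s,P)+.5)*4)],True,(0,255,0),1)
    cv2.imwrite('pics/s3.png',np.vstack([im[1130:1560,650:1450],im[660:900,1250:2050][:170]]))
E
python3 m.py
```

```text
boat [472.85 254.99   3.45] yaw deg 197.7 rms px 1.02
jetty [ 475.04 -248.45    3.15] yaw deg 180.7 rms px 0.11
short [668.96 191.86   3.58] yaw deg 205.1 rms px 0.46
long [682.31 -66.17   3.6 ] yaw deg 206.3 rms px 0.61
box [557.07   8.2    3.62] yaw deg 207.2 rms px 0.38
lamp [ 661.5  -195.14    3.43] yaw deg 196.5 rms px 0.78
{'reel': array([425.,  -7.,   0.]), 'sinker': array([694.1,  74.9,   0. ]), 'tin': array([677.3, 349. ,   0. ])} [695.48010877  77.36592609  39.        ]
boat [473.7  256.22   3.45] 197.88391525567008 0.7207318759818219
long bay [484.8 222. ] box bay [499.3 290.8] reel bay [421.3 265.6] short bay [ 503.  -248.1] sinker [ 426. -249.]
```

View pics/s3.png

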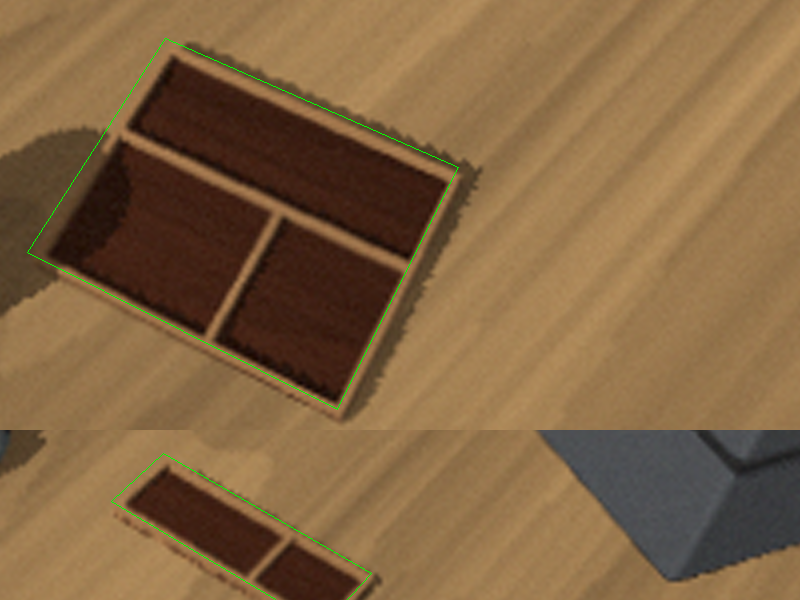

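```bash
cat > plan.py <<'E'
import sys
from h import *
from scipy.spatial.transform import Rotation as Ro
s=get_state(); M=Ro.from_euler('xyz',s['orientation']).as_matrix(); p=s['tcp_pos']
ja=np.degrees(np.arctan2(M[1,2],M[0,2]))
print('t',round(float(s['time_s']),2),'tcp',np.round(p,1),'jawang',round(ja,1),'w',round(float(s['gripper_width']),1),'F',np.round(s['ft_force'],1),'q',np.round(s['joint_positions'],2))
a=[float(v) for v in sys.argv[1:]]
for i in range(0,len(a),4):
    x,y,z,j=a[i:i+4]; d=M.T@(np.array([x,y,z])-p)/10
    print('->',a[i:i+4],'dx %.2f dy %.2f dz %.2f spin %.1f'%(*d,-((j-ja+90)%180-90)))
E
python3 plan.py 557 8 120 117.2
```

```text
t 0.15 tcp [224.3 636.5 190.7] jawang 70.6 w 93.2 F [0.9 0.  0. ] q [ 1.19  0.12  1.44  0.    1.58 -0.04]
-> [557.0, 8.0, 120.0, 117.2] dx 7.11 dy -52.27 dz -48.21 spin -46.6
```

{"api": "servo_tool", "payload": {"motion": [{"dx":0,"dy":-5,"dz":-4.5,"jaw":1},{"dx":0,"dy":-9.5,"dz":-8.8,"jaw":0.8},{"dx":0,"dy":-14,"dz":-13,"jaw":0.75},{"dx":0,"dy":-18.5,"dz":-17,"jaw":0.7},{"dx":0,"dy":-23,"dz":-21.2,"jaw":0.7}], "grip_force": 40}}

```text
schema error: expected keys jaw, dx, dy, dz, spin
```

{"api": "servo_tool", "payload": {"motion": [{"dx":1,"dy":-4.6,"dz":-4.2,"spin":0,"jaw":0.7},{"dx":2,"dy":-9.2,"dz":-8.4,"spin":0,"jaw":0.7},{"dx":3,"dy":-13.8,"dz":-12.6,"spin":0,"jaw":0.7},{"dx":4,"dy":-18.4,"dz":-17,"spin":0,"jaw":0.7},{"dx":5,"dy":-23,"dz":-21.2,"spin":0,"jaw":0.7}]}}

```text
time_s: 0.78
tcp_pos: [369.2, 362.1, 141.5]
orientation: [-1.4, 1.571, -0.168]
ft_force: [1.0, 0.6, -0.4]
gripper_width: 65.4
```

```bash
python3 plan.py 557 8 120 117.2
```

```text
t 0.78 tcp [369.2 362.1 141.5] jawang 70.6 w 65.4 F [ 1.   0.6 -0.4] q [ 0.73 -0.22  1.84 -0.    1.52 -0.51]
-> [557.0, 8.0, 120.0, 117.2] dx 2.16 dy -29.47 dz -27.17 spin -46.6
```

{"api": "servo_tool", "payload": {"motion": [{"dx":0.5,"dy":-5.5,"dz":-5,"spin":-9,"jaw":0.7},{"dx":1,"dy":-9.5,"dz":-9,"spin":-18,"jaw":0.7},{"dx":1,"dy":-14,"dz":-13,"spin":-28,"jaw":0.7},{"dx":1.5,"dy":-18.5,"dz":-17,"spin":-37,"jaw":0.7},{"dx":2,"dy":-23,"dz":-21.2,"spin":-46.6,"jaw":0.7}], "grip_force": 40}}

```text
time_s: 1.4
tcp_pos: [507.3, 102.8, 123.5]
orientation: [-1.732, 1.57, 0.304]
ft_force: [-0.4, 0.9, -0.5]
gripper_width: 65.0
```

```bash
python3 plan.py 557 8 60 117.2
```

```text
t 1.4 tcp [507.3 102.8 123.5] jawang 116.7 w 65.0 F [-0.4  0.9 -0.5] q [ 0.15 -0.21  1.86  0.    1.48 -1.89]
-> [557.0, 8.0, 60.0, 117.2] dx 6.35 dy -0.18 dz -10.70 spin -0.5
```

{"api": "servo_tool", "payload": {"motion": [{"dx":1,"dy":0,"dz":-4,"spin":-0.5,"jaw":0.7},{"dx":2.5,"dy":0,"dz":-7,"spin":-0.5,"jaw":0.7},{"dx":3.5,"dy":0,"dz":-8.5,"spin":-0.5,"jaw":0.7},{"dx":4,"dy":0,"dz":-8.5,"spin":-0.5,"jaw":0.7},{"dx":4,"dy":0,"dz":-8.5,"spin":-0.5,"jaw":0.7}]}}

```text
time_s: 2.02
tcp_pos: [544.1, 29.4, 83.4]
orientation: [0.684, 1.57, 2.724]
ft_force: [-0.1, 0.0, 0.4]
gripper_width: 65.3
```

```bash
python3 plan.py 557 8 40 117.2 ; python3 -c "
from h import *
cv2.imwrite('pics/w1.png',grab_frame('wrist'))"
```

```text
t 2.02 tcp [544.1  29.4  83.4] jawang 116.9 w 65.3 F [-0.1  0.   0.4] q [ 0.01 -0.12  1.85  0.    1.41 -2.03]
-> [557.0, 8.0, 40.0, 117.2] dx 4.33 dy -0.19 dz -2.49 spin -0.3
```

View pics/w1.png

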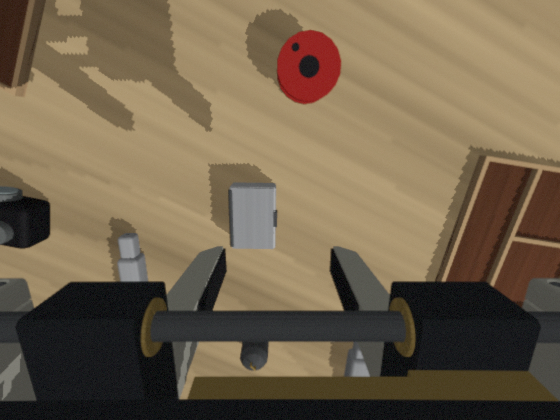

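The wrist view shows the box centred near (253,216), square to the jaws; it is still offset by the planned 25 mm. Going over it and down.

{"api": "servo_tool", "payload": {"motion": [{"dx":0,"dy":-0.2,"dz":-2.5,"spin":0,"jaw":0.7},{"dx":2,"dy":-0.2,"dz":-2.5,"spin":0,"jaw":0.7},{"dx":4.3,"dy":-0.2,"dz":-2.5,"spin":0,"jaw":0.7},{"dx":4.3,"dy":-0.2,"dz":-2.5,"spin":0,"jaw":0.7},{"dx":4.3,"dy":-0.2,"dz":-2.5,"spin":0,"jaw":0.7}]}}

```text
time_s: 2.7
tcp_pos: [557.6, 7.7, 41.0]
orientation: [-1.895, 1.57, 0.145]
ft_force: [0.1, 0.2, 0.5]
gripper_width: 64.9
```

```bash
python3 plan.py 557 8 10 117.2 ; python3 -c "
from h import *
c=get_calibration('wrist');cv2.imwrite('pics/w2.png',grab_frame('wrist'))
print(proj(c,[[557,8,24]]))
cv2.imwrite('pics/side2.png',cv2.resize(grab_frame('side')[130:330,180:400],None,fx=3,fy=3))"
```

```text
t 2.7 tcp [557.6   7.7  41. ] jawang 116.9 w 64.9 F [0.1 0.2 0.5] q [-0.03 -0.06  1.87  0.    1.33 -2.07]
-> [557.0, 8.0, 10.0, 117.2] dx 3.10 dy 0.04 dz 0.06 spin -0.3
[[277.787481   232.58689162]]
```

View pics/w2.png

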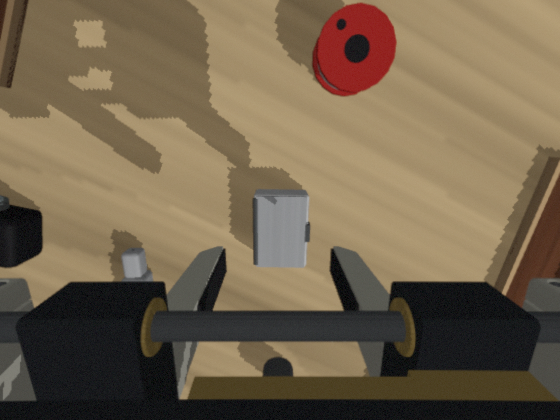

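View pics/side2.png

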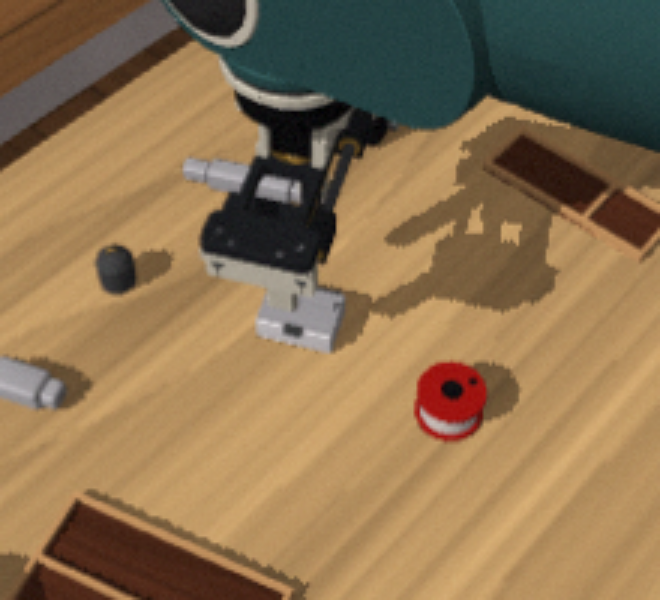

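Box lid centre at (281,231) versus (278,233) predicted: good to about 1–2 mm. Descend, grip.

{"api": "servo_tool", "payload": {"motion": [{"dx":1.5,"dy":0,"dz":0,"spin":0,"jaw":0.7},{"dx":2.7,"dy":0,"dz":0,"spin":0,"jaw":0.7},{"dx":3.1,"dy":0,"dz":0,"spin":0,"jaw":0.7},{"dx":3.1,"dy":0,"dz":0,"spin":0,"jaw":0.3},{"dx":3.1,"dy":0,"dz":0,"spin":0,"jaw":0.3}]}}

```text
time_s: 3.42
tcp_pos: [557.8, 7.1, 9.8]
orientation: [-2.036, 1.57, 0.004]
ft_force: [1.3, -0.4, -1.0]
gripper_width: 49.4
```

{"api": "servo_tool", "payload": {"motion": [{"dx":0,"dy":0,"dz":0,"spin":0,"jaw":0.3},{"dx":0,"dy":0,"dz":0,"spin":0,"jaw":0.3},{"dx":-1.5,"dy":0,"dz":0,"spin":0,"jaw":0.3},{"dx":-4,"dy":0,"dz":0,"spin":0,"jaw":0.3},{"dx":-6,"dy":0,"dz":0,"spin":0,"jaw":0.3}]}}

```text
time_s: 4.05
tcp_pos: [557.9, 7.1, 71.5]
orientation: [-2.057, 1.569, -0.017]
ft_force: [0.2, 0.3, -0.5]
gripper_width: 28.3
```

```bash
python3 plan.py 499.3 290.8 60 107.9 ; python3 -c "
from h import *
cv2.imwrite('pics/w3.png',grab_frame('wrist'))"
```

```text
t 4.05 tcp [557.9   7.1  71.5] jawang 116.9 w 28.3 F [ 0.2  0.3 -0.5] q [-0.03 -0.08  1.84  0.    1.38 -2.07]
-> [499.3, 290.8, 60.0, 107.9] dx 1.15 dy -7.60 dz 27.96 spin 9.0
```

View pics/w3.png

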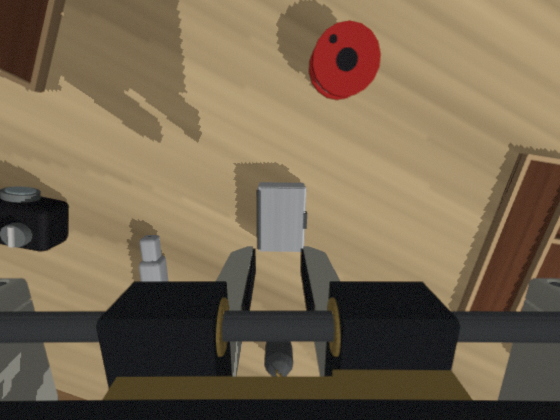

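The grip missed: the jaws are at 28 mm and the box is still on the shelf at (281,218). I need to see where the pads really are relative to the TCP.

Run:
```python
from h import *
from scipy.spatial.transform import Rotation as Ro
s=get_state(); M=Ro.from_euler('xyz',s['orientation']).as_matrix(); p=s['tcp_pos'];c=get_calibration('wrist')
pts=[p+M@np.array([-d,y,z]) for d in(0,19) for z in(-14,14) for y in(-7.5,7.5)]
print(np.round(proj(c,pts)))
im=cv2.imread('pics/w3.png'); 
for q in proj(c,pts): cv2.circle(im,tuple(np.int32(q)),2,(0,0,255),-1)
print(proj(c,[[557,8,24]]), at(c,281,217,24))
cv2.imwrite('pics/w3z.png',cv2.resize(im[170:400,170:390],None,fx=3,fy=2.6))
cv2.imwrite('pics/side3.png',cv2.resize(grab_frame('side')[180:280,230:340],None,fx=6,fy=6,interpolation=cv2.INTER_CUBIC))
```

```text
[[258. 251.]
 [257. 232.]
 [296. 251.]
 [297. 231.]
 [256. 263.]
 [255. 242.]
 [298. 263.]
 [299. 242.]]
[[279.10779662 218.37362427]] [555.11049599   8.91331082  24.        ]
```

View pics/w3z.png

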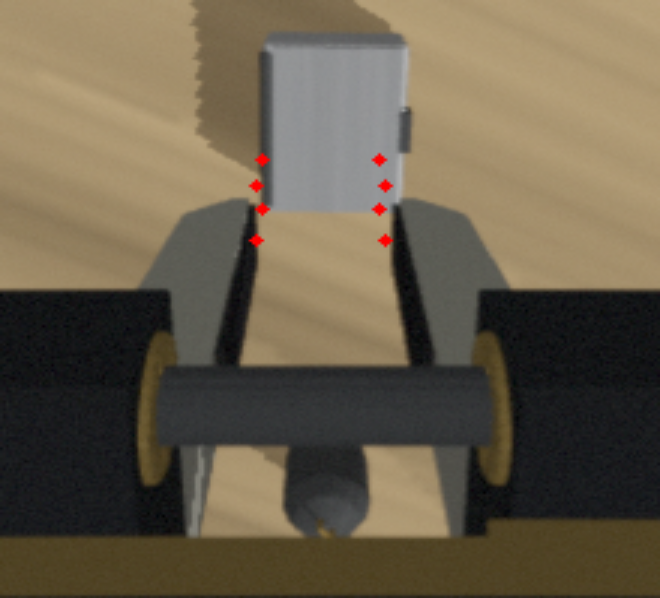

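View pics/side3.png

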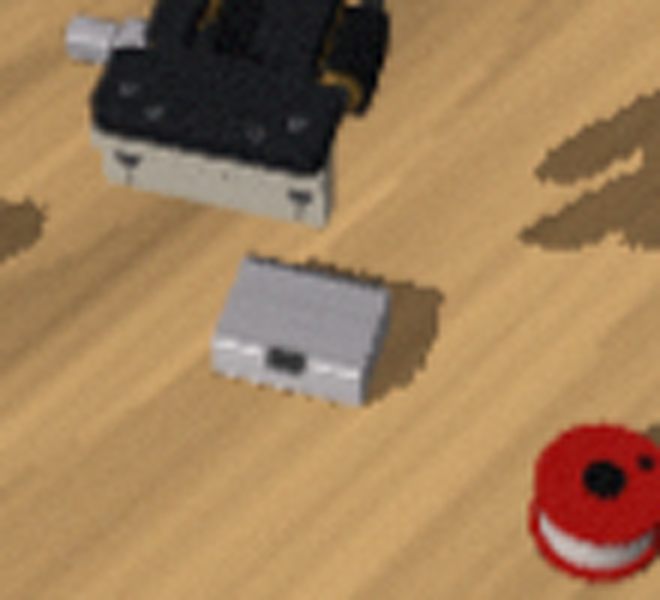

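Run:
```python
from h import *
from scipy.spatial.transform import Rotation as Ro
s=get_state(); M=Ro.from_euler('xyz',s['orientation']).as_matrix(); p=s['tcp_pos'];c=get_calibration('wrist')
V=np.array(c['view']); o=-V[:3,:3].T@V[:3,3]; print('cam in tool',M.T@(o-p), 'axes in tool', np.round(M.T@V[:3,:3].T,2))
sd=get_calibration('side')
f=grab_frame('side'); im=cv2.resize(f[120:290,200:380],None,fx=4,fy=4,interpolation=cv2.INTER_CUBIC); im=cv2.convertScaleAbs(im,alpha=1.5,beta=10)
for d,col in((0,(0,0,255)),(19,(0,255,0)),(40,(255,0,0))):
  for z in(-14,14,-31,31):
    for y in(-7.5,7.5):
      q=proj(sd,[p+M@np.array([-d,y,z])])[0]; cv2.circle(im,(int((q[0]+.5-200)*4),int((q[1]+.5-120)*4)),3,col,-1)
cv2.imwrite('pics/side4.png',im)
```

```text
cam in tool [-1.94385853e+02  7.86783391e+01  1.71518021e-01] axes in tool [[-0.   -0.28  0.96]
 [-0.   -0.96 -0.28]
 [ 1.   -0.    0.  ]]
```

View pics/side4.png

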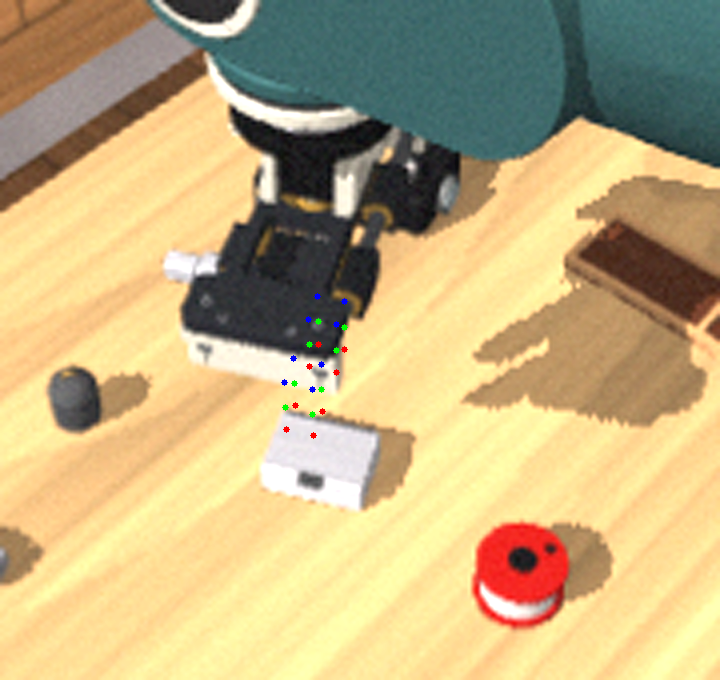

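Both views suggest the finger tips sit well behind the reported TCP (finger gap implies about 28 mm nearer the camera). I'll reopen, go down as before and look.

{"api": "servo_tool", "payload": {"motion": [{"dx":0,"dy":0,"dz":0,"spin":0,"jaw":0.7},{"dx":0,"dy":0,"dz":0,"spin":0,"jaw":0.7},{"dx":2,"dy":0,"dz":0,"spin":0,"jaw":0.7},{"dx":4.5,"dy":0,"dz":0,"spin":0,"jaw":0.7},{"dx":6,"dy":0,"dz":0,"spin":0,"jaw":0.7}]}}

```text
time_s: 4.82
tcp_pos: [556.5, 7.1, 6.8]
orientation: [1.067, 1.568, 3.107]
ft_force: [-0.8, -0.0, -1.0]
gripper_width: 64.8
```

```bash
cat > look.py <<'E'
from h import *
import sys
from scipy.spatial.transform import Rotation as Ro
s=get_state(); M=Ro.from_euler('xyz',s['orientation']).as_matrix(); p=s['tcp_pos'];print(p,s['gripper_width'])
h=s['gripper_width']/2
c=get_calibration('wrist'); w=grab_frame('wrist')
im=w.copy()
for q in proj(c,[p+M@np.array([x,7.5,z]) for x in(0,-28) for z in(-h,h)]): cv2.circle(im,tuple(np.int32(q)),2,(0,0,255),-1)
sd=get_calibration('side'); f=grab_frame('side'); u,v=np.int32(proj(sd,[p])[0])
a=cv2.resize(f[max(v-60,0):v+40,u-70:u+70],(560,400),interpolation=cv2.INTER_CUBIC)
im=cv2.resize(im[150:400,140:420],(560,500))[:400]
cv2.imwrite(sys.argv[1],cv2.convertScaleAbs(np.hstack([cv2.resize(im,(400,400)),a[:,80:480]]),alpha=1.3,beta=10))
E
python3 look.py pics/l1.png
```

```text
[556.49172991   7.14745911   6.76359687] 64.8141933952084
```

View pics/l1.png

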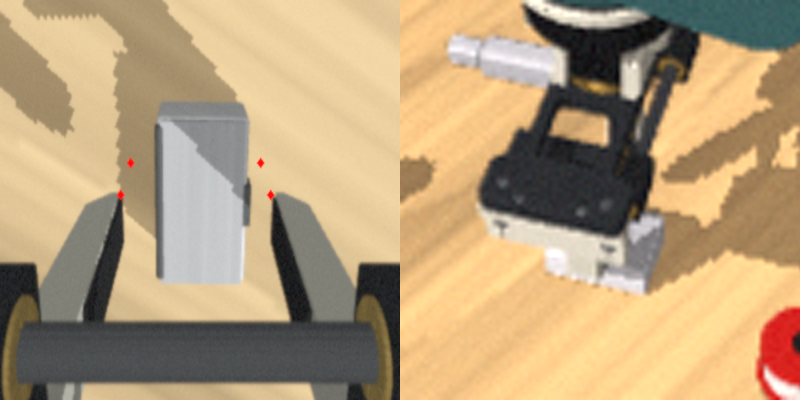

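The real tip edge sits on my "-28 mm" marker rather than on the TCP marker, so the tips are about 28 mm above the reported TCP. Lower in steps, watching force.

{"api": "servo_tool", "payload": {"motion": [{"dx":0.5,"dy":0,"dz":0,"spin":0,"jaw":0.7},{"dx":1,"dy":0,"dz":0,"spin":0,"jaw":0.7},{"dx":1.5,"dy":0,"dz":0,"spin":0,"jaw":0.7},{"dx":1.5,"dy":0,"dz":0,"spin":0,"jaw":0.7}]}}

```text
time_s: 5.42
tcp_pos: [557.4, 7.2, -5.8]
orientation: [0.99, 1.57, 3.03]
ft_force: [-0.3, -0.2, -0.1]
gripper_width: 64.8
```

```bash
python3 look.py pics/l2.png
```

```text
[557.39530555   7.15291563  -5.84105344] 64.84797069576989
```

View pics/l2.png

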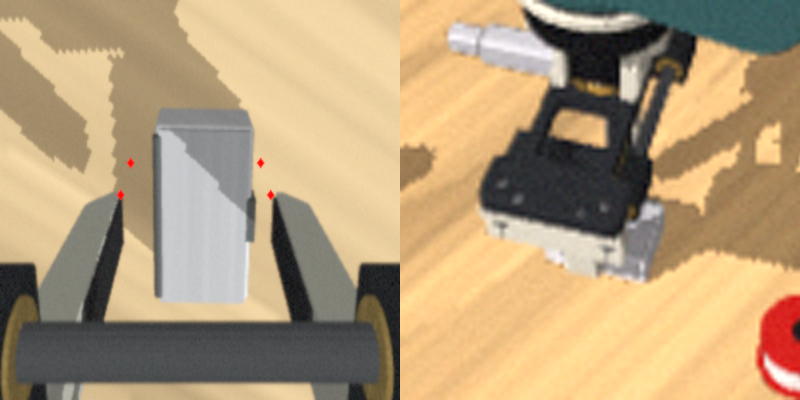

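{"api": "servo_tool", "payload": {"motion": [{"dx":0.4,"dy":0,"dz":0,"spin":0,"jaw":0.7},{"dx":0.8,"dy":0,"dz":0,"spin":0,"jaw":0.7},{"dx":1.2,"dy":0,"dz":0,"spin":0,"jaw":0.7},{"dx":1.4,"dy":0,"dz":0,"spin":0,"jaw":0.7}]}}

```text
time_s: 6.02
tcp_pos: [557.4, 7.1, -19.9]
orientation: [1.107, 1.57, -3.136]
ft_force: [0.9, -0.7, -0.6]
gripper_width: 64.6
```

{"api": "servo_tool", "payload": {"motion": [{"dx":0.15,"dy":0,"dz":0,"spin":0,"jaw":0.7},{"dx":0.3,"dy":0,"dz":0,"spin":0,"jaw":0.7},{"dx":0.3,"dy":0,"dz":0,"spin":0,"jaw":0.7}]}}

```text
time_s: 6.4
tcp_pos: [557.5, 7.1, -22.6]
orientation: [0.801, 1.571, 2.841]
ft_force: [0.6, -0.1, 0.0]
gripper_width: 64.6
```

{"api": "servo_tool", "payload": {"motion": [{"dx":0.15,"dy":0,"dz":0,"spin":0,"jaw":0.7},{"dx":0.3,"dy":0,"dz":0,"spin":0,"jaw":0.7},{"dx":0.3,"dy":0,"dz":0,"spin":0,"jaw":0.7}]}}

```text
time_s: 6.78
tcp_pos: [557.5, 7.1, -25.7]
orientation: [0.921, 1.571, 2.961]
ft_force: [0.5, -0.3, -0.5]
gripper_width: 65.1
```

```bash
python3 look.py pics/l3.png
```

```text
[557.48650144   7.11647119 -25.68410602] 65.14540886792695
```

View pics/l3.png

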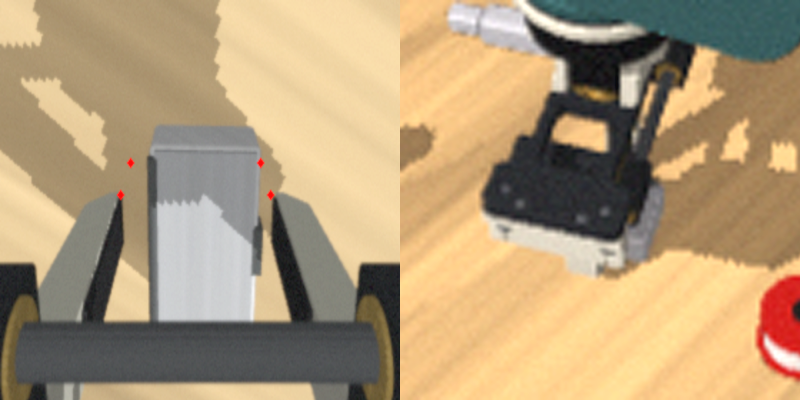

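Still no contact at -25.7; the tip is near the shelf in the side view. Continue carefully to touch.

{"api": "servo_tool", "payload": {"motion": [{"dx":0.1,"dy":0,"dz":0,"spin":0,"jaw":0.7},{"dx":0.2,"dy":0,"dz":0,"spin":0,"jaw":0.7},{"dx":0.2,"dy":0,"dz":0,"spin":0,"jaw":0.7}]}}

```text
time_s: 7.25
tcp_pos: [557.6, 7.1, -27.1]
orientation: [-2.177, 1.571, -0.137]
ft_force: [-2.6, 0.4, 6.1]
gripper_width: 65.2
```

{"api": "servo_tool", "payload": {"motion": [{"dx":0.1,"dy":0,"dz":0,"spin":0,"jaw":0.7},{"dx":0.2,"dy":0,"dz":0,"spin":0,"jaw":0.7},{"dx":0.2,"dy":0,"dz":0,"spin":0,"jaw":0.7}]}}

```text
time_s: 7.62
tcp_pos: [557.8, 7.1, -27.3]
orientation: [-2.098, 1.571, -0.058]
ft_force: [-15.7, 1.3, 30.7]
gripper_width: 65.4
```

{"api": "servo_tool", "payload": {"motion": [{"dx":0.1,"dy":0,"dz":0,"spin":0,"jaw":0.7},{"dx":0.2,"dy":0,"dz":0,"spin":0,"jaw":0.7},{"dx":0.2,"dy":0,"dz":0,"spin":0,"jaw":0.7}]}}

```text
time_s: 8.0
tcp_pos: [557.9, 7.2, -27.4]
orientation: [-2.501, 1.571, -0.46]
ft_force: [-29.8, 0.8, 55.6]
gripper_width: 65.3
```

Contact at TCP z ≈ -27, so real tips = reported z + 27. Back up so the tips sit at about 9.5 mm and grip.

{"api": "servo_tool", "payload": {"motion": [{"dx":-0.8,"dy":0,"dz":0,"spin":0,"jaw":0.7},{"dx":-1.42,"dy":0,"dz":0,"spin":0,"jaw":0.7},{"dx":-1.42,"dy":0,"dz":0,"spin":0,"jaw":0.3},{"dx":-1.42,"dy":0,"dz":0,"spin":0,"jaw":0.3},{"dx":-1.42,"dy":0,"dz":0,"spin":0,"jaw":0.3}], "grip_force": 40}}

```text
time_s: 8.62
tcp_pos: [557.3, 7.2, -17.8]
orientation: [0.913, 1.57, 2.953]
ft_force: [-0.1, 0.2, -0.8]
gripper_width: 41.6
```

{"api": "servo_tool", "payload": {"motion": [{"dx":0,"dy":0,"dz":0,"spin":0,"jaw":0.3},{"dx":0,"dy":0,"dz":0,"spin":0,"jaw":0.3},{"dx":-0.8,"dy":0,"dz":0,"spin":0,"jaw":0.3},{"dx":-2,"dy":0,"dz":0,"spin":0,"jaw":0.3},{"dx":-4,"dy":0,"dz":0,"spin":0,"jaw":0.3}]}}

```text
time_s: 9.25
tcp_pos: [557.4, 7.1, 23.7]
orientation: [1.03, 1.57, 3.07]
ft_force: [-0.5, -0.5, -1.5]
gripper_width: 41.6
```

```bash
python3 look.py pics/l4.png; python3 plan.py 499.3 290.8 30 107.9
```

```text
[557.42769173   7.11358277  23.74341047] 41.591755497035514
t 9.35 tcp [559.1   7.1  26. ] jawang 116.9 w 41.8 F [ 0.2 -1.  -1.3] q [-0.03 -0.04  1.88 -0.    1.3  -2.07]
-> [499.3, 290.8, 30.0, 107.9] dx -0.43 dy -7.50 dz 28.01 spin 9.0
```

View pics/l4.png

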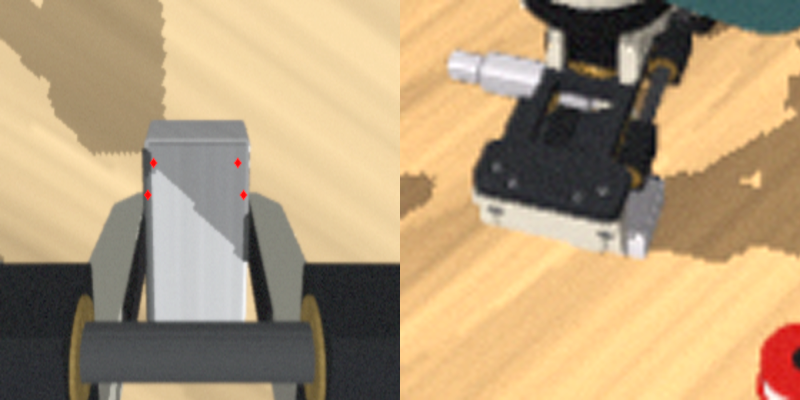

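Box held (41.6 mm, lifted). Carry to its bay.

{"api": "servo_tool", "payload": {"motion": [{"dx":-0.4,"dy":-1.2,"dz":5,"spin":2,"jaw":0.3},{"dx":-0.4,"dy":-2.7,"dz":10,"spin":4,"jaw":0.3},{"dx":-0.4,"dy":-4.2,"dz":16,"spin":6,"jaw":0.3},{"dx":-0.4,"dy":-5.7,"dz":21,"spin":8,"jaw":0.3},{"dx":-0.4,"dy":-7,"dz":26,"spin":9,"jaw":0.3}]}}

```text
time_s: 9.98
tcp_pos: [501.9, 272.5, 27.0]
orientation: [-1.54, 1.57, 0.342]
ft_force: [0.4, -0.0, -1.9]
gripper_width: 41.7
```

{"api": "servo_tool", "payload": {"motion": [{"dx":0,"dy":0,"dz":1,"spin":0,"jaw":0.3},{"dx":0,"dy":0,"dz":1.6,"spin":0,"jaw":0.3},{"dx":0,"dy":0,"dz":1.6,"spin":0,"jaw":0.3}]}}

```text
time_s: 10.35
tcp_pos: [497.7, 285.3, 26.7]
orientation: [-2.838, 1.571, -0.956]
ft_force: [0.5, 0.6, -1.5]
gripper_width: 41.6
```

```bash
python3 plan.py 499.3 290.8 0 107.9; python3 -c "
from h import *
cv2.imwrite('pics/w5.png',grab_frame('wrist'))"
```

```text
t 10.35 tcp [497.7 285.3  26.7] jawang 107.9 w 41.6 F [ 0.5  0.6 -1.5] q [ 0.48 -0.01  1.84 -0.    1.31 -1.41]
-> [499.3, 290.8, 0.0, 107.9] dx 2.67 dy -0.32 dz 0.48 spin -0.0
```

View pics/w5.png

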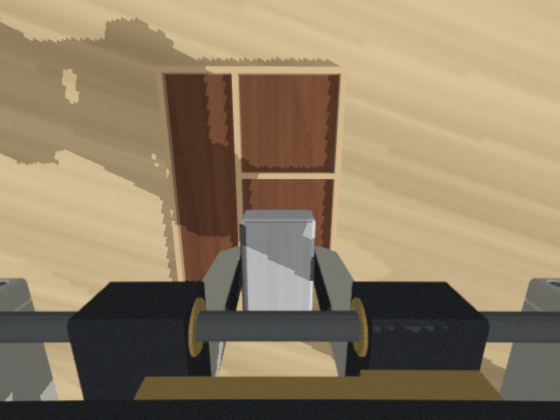

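Tray bay is centred about 6 mm right of the box in the wrist view, matching the planned +0.5 cm dz. Shift, lower, release.

{"api": "servo_tool", "payload": {"motion": [{"dx":0,"dy":-0.3,"dz":0.5,"spin":0,"jaw":0.3},{"dx":1.5,"dy":-0.3,"dz":0.5,"spin":0,"jaw":0.3},{"dx":3,"dy":-0.3,"dz":0.5,"spin":0,"jaw":0.3},{"dx":3.9,"dy":-0.3,"dz":0.5,"spin":0,"jaw":0.3},{"dx":3.9,"dy":-0.3,"dz":0.5,"spin":0,"jaw":0.3}]}}

```text
time_s: 11.02
tcp_pos: [498.5, 291.3, -13.3]
orientation: [1.73, 1.57, -2.67]
ft_force: [0.5, 0.1, -1.3]
gripper_width: 41.9
```

{"api": "servo_tool", "payload": {"motion": [{"dx":0.05,"dy":0,"dz":0,"spin":0,"jaw":0.3},{"dx":0.05,"dy":0,"dz":0,"spin":0,"jaw":0.5},{"dx":0.05,"dy":0,"dz":0,"spin":0,"jaw":0.55},{"dx":0.05,"dy":0,"dz":0,"spin":0,"jaw":0.55}]}}

```text
time_s: 11.52
tcp_pos: [498.9, 291.6, -12.7]
orientation: [-1.456, 1.57, 0.427]
ft_force: [0.5, -0.1, -0.6]
gripper_width: 50.9
```

{"api": "servo_tool", "payload": {"motion": [{"dx":-2,"dy":0,"dz":0,"spin":0,"jaw":0.55},{"dx":-5,"dy":0,"dz":0,"spin":0,"jaw":0.65},{"dx":-7,"dy":0,"dz":0,"spin":0,"jaw":0.75},{"dx":-7,"dy":0,"dz":0,"spin":0,"jaw":0.75}]}}

```text
time_s: 12.02
tcp_pos: [499.7, 292.0, 59.3]
orientation: [-1.412, 1.568, 0.471]
ft_force: [-0.1, 0.1, 0.0]
gripper_width: 69.2
```

```bash
python3 plan.py 425 -7 30 107.9; python3 -c "
from h import *
cv2.imwrite('pics/w6.png',grab_frame('wrist'))"
```

```text
t 12.03 tcp [499.7 292.   59.3] jawang 107.9 w 69.2 F [-0.1  0.1  0. ] q [ 0.48 -0.03  1.81 -0.    1.36 -1.4 ]
-> [425.0, -7.0, 30.0, 107.9] dx 2.87 dy 16.30 dz -26.16 spin -0.0
```

View pics/w6.png

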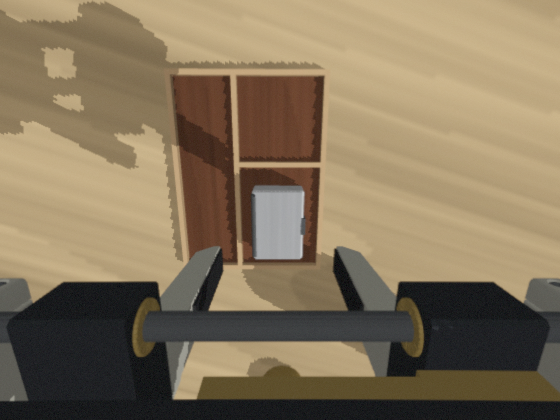

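Box lies in its bay at (278,223), square and clear of the rims. Now the reel.

{"api": "servo_tool", "payload": {"motion": [{"dx":0,"dy":3.2,"dz":-5.2,"spin":0,"jaw":0.75},{"dx":0,"dy":6.5,"dz":-10.4,"spin":0,"jaw":0.75},{"dx":0,"dy":9.8,"dz":-15.6,"spin":0,"jaw":0.75},{"dx":0,"dy":13,"dz":-20.8,"spin":0,"jaw":0.75},{"dx":1,"dy":16.3,"dz":-26.2,"spin":0,"jaw":0.75}]}}

```text
time_s: 12.7
tcp_pos: [423.6, -7.9, 46.8]
orientation: [-2.456, 1.571, -0.573]
ft_force: [0.3, -0.8, 0.5]
gripper_width: 70.4
```

{"api": "servo_tool", "payload": {"motion": [{"dx":1,"dy":0,"dz":0,"spin":0,"jaw":0.75},{"dx":1.5,"dy":0,"dz":0,"spin":0,"jaw":0.75},{"dx":1.5,"dy":0,"dz":0,"spin":0,"jaw":0.75}]}}

```text
time_s: 13.08
tcp_pos: [424.4, -5.2, 31.7]
orientation: [1.056, 1.569, 2.941]
ft_force: [0.2, -0.4, -0.4]
gripper_width: 69.8
```

```bash
cat > wp.py <<'E'
import sys
from h import *
c=get_calibration('wrist'); im=grab_frame('wrist'); cv2.imwrite(sys.argv[1],im)
a=[float(v) for v in sys.argv[2:]]
print('pred px',np.round(proj(c,[a[:3]]),1))
E
python3 plan.py 425 -7 -17 107.9; python3 wp.py pics/w7.png 425 -7 30
```

```text
t 13.07 tcp [424.4  -5.2  31.7] jawang 108.0 w 69.8 F [ 0.2 -0.4 -0.4] q [-0.07 -0.37  2.15  0.    1.37 -1.96]
-> [425.0, -7.0, -17.0, 107.9] dx 4.87 dy -0.01 dz -0.19 spin 0.1
pred px [[274.3 240.6]]
```

View pics/w7.png

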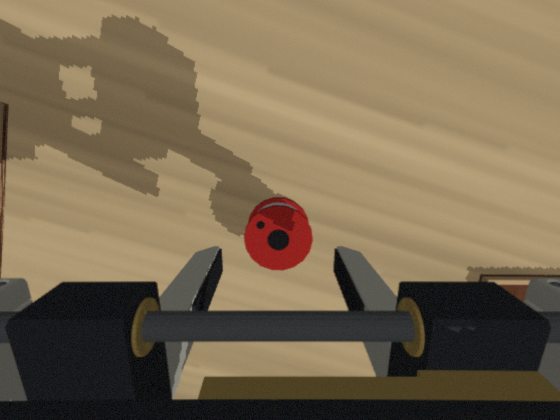

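Reel hub at (278,239): centred between the fingers. Down and grip.

{"api": "servo_tool", "payload": {"motion": [{"dx":1.5,"dy":0,"dz":0,"spin":0,"jaw":0.75},{"dx":3,"dy":0,"dz":0,"spin":0,"jaw":0.75},{"dx":4.5,"dy":0,"dz":0,"spin":0,"jaw":0.75},{"dx":4.85,"dy":0,"dz":0,"spin":0,"jaw":0.75},{"dx":4.85,"dy":0,"dz":0,"spin":0,"jaw":0.4}], "grip_force": 20}}

```text
time_s: 13.75
tcp_pos: [424.4, -6.3, -16.3]
orientation: [1.172, 1.57, 3.055]
ft_force: [0.4, 0.1, 0.2]
gripper_width: 64.2
```

{"api": "servo_tool", "payload": {"motion": [{"dx":0,"dy":0,"dz":0,"spin":0,"jaw":0.4},{"dx":0,"dy":0,"dz":0,"spin":0,"jaw":0.4},{"dx":0,"dy":0,"dz":0,"spin":0,"jaw":0.4},{"dx":-1.5,"dy":0,"dz":0,"spin":0,"jaw":0.4},{"dx":-4,"dy":0,"dz":0,"spin":0,"jaw":0.4}]}}

```text
time_s: 14.38
tcp_pos: [424.0, -6.3, 24.6]
orientation: [1.203, 1.57, 3.086]
ft_force: [-0.5, 0.3, -0.5]
gripper_width: 50.1
```

```bash
python3 plan.py 421.3 265.6 30 107.9; python3 wp.py pics/w8.png 425 -7 30
```

```text
t 14.38 tcp [424.   -6.3  24.6] jawang 107.9 w 50.1 F [-0.5  0.3 -0.5] q [-0.08 -0.37  2.15 -0.    1.36 -1.96]
-> [421.3, 265.6, 30.0, 107.9] dx -0.54 dy -8.09 dz 25.96 spin -0.0
pred px [[275.5 245.2]]
```

View pics/w8.png

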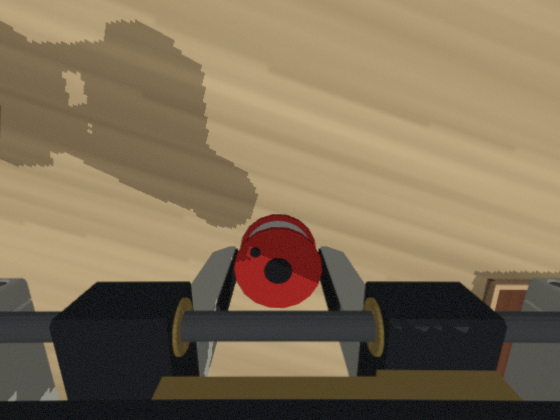

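{"api": "servo_tool", "payload": {"motion": [{"dx":-0.5,"dy":-1.6,"dz":5,"spin":0,"jaw":0.4},{"dx":-0.5,"dy":-3.2,"dz":10.4,"spin":0,"jaw":0.4},{"dx":-0.5,"dy":-4.9,"dz":15.6,"spin":0,"jaw":0.4},{"dx":-0.5,"dy":-6.5,"dz":20.8,"spin":0,"jaw":0.4},{"dx":-0.5,"dy":-8.1,"dz":26,"spin":0,"jaw":0.4}]}}

```text
time_s: 15.05
tcp_pos: [421.6, 268.0, 29.6]
orientation: [-1.464, 1.57, 0.419]
ft_force: [0.1, -0.4, -0.4]
gripper_width: 49.8
```

{"api": "servo_tool", "payload": {"motion": [{"dx":0,"dy":0,"dz":0,"spin":0,"jaw":0.4},{"dx":0,"dy":0,"dz":0,"spin":0,"jaw":0.4},{"dx":0,"dy":0,"dz":0,"spin":0,"jaw":0.4}]}}

```text
time_s: 15.42
tcp_pos: [422.0, 265.1, 29.1]
orientation: [-1.848, 1.571, 0.034]
ft_force: [1.1, 0.6, -1.3]
gripper_width: 49.6
```

```bash
python3 plan.py 421.3 265.6 -13 107.9; python3 wp.py pics/w9.png 421.3 265.6 4
```

```text
t 15.43 tcp [422.  265.1  29.1] jawang 107.8 w 49.6 F [ 1.1  0.6 -1.3] q [ 0.51 -0.18  2.   -0.    1.32 -1.37]
-> [421.3, 265.6, -13.0, 107.9] dx 4.21 dy 0.05 dz 0.07 spin -0.1
pred px [[277.8 229.1]]
```

View pics/w9.png

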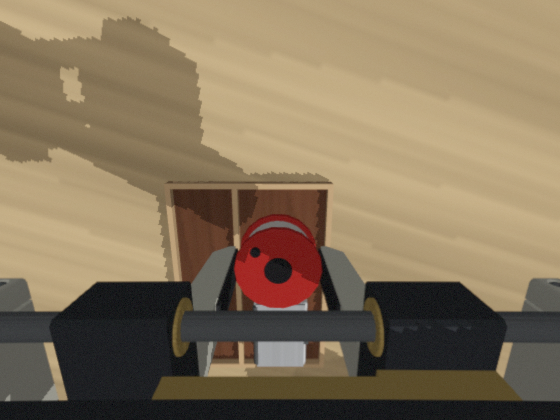

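Bay spans 240–326 laterally with the reel at 278, so about 3 mm to the right is needed. Lower and release.

{"api": "servo_tool", "payload": {"motion": [{"dx":0.5,"dy":0,"dz":0.3,"spin":0,"jaw":0.4},{"dx":2,"dy":0,"dz":0.3,"spin":0,"jaw":0.4},{"dx":3.5,"dy":0,"dz":0.3,"spin":0,"jaw":0.4},{"dx":4.15,"dy":0,"dz":0.3,"spin":0,"jaw":0.4},{"dx":4.15,"dy":0,"dz":0.3,"spin":0,"jaw":0.4}]}}

```text
time_s: 16.1
tcp_pos: [420.7, 268.7, -13.3]
orientation: [1.897, 1.57, -2.504]
ft_force: [0.7, -0.5, -0.4]
gripper_width: 49.2
```

{"api": "servo_tool", "payload": {"motion": [{"dx":0.1,"dy":0,"dz":0,"spin":0,"jaw":0.4},{"dx":0.1,"dy":0,"dz":0,"spin":0,"jaw":0.4},{"dx":0.1,"dy":0,"dz":0,"spin":0,"jaw":0.6},{"dx":0.1,"dy":0,"dz":0,"spin":0,"jaw":0.65},{"dx":0.1,"dy":0,"dz":0,"spin":0,"jaw":0.65}]}}

```text
time_s: 16.73
tcp_pos: [420.8, 268.8, -13.8]
orientation: [1.697, 1.571, -2.704]
ft_force: [-0.3, 0.7, 0.3]
gripper_width: 60.1
```

{"api": "servo_tool", "payload": {"motion": [{"dx":-1,"dy":0,"dz":0,"spin":0,"jaw":0.65},{"dx":-4,"dy":0,"dz":0,"spin":0,"jaw":0.65},{"dx":-7,"dy":0,"dz":0,"spin":0,"jaw":0.6},{"dx":-7.5,"dy":0,"dz":0,"spin":0,"jaw":0.5}]}}

```text
time_s: 17.23
tcp_pos: [421.8, 269.4, 64.0]
orientation: [-1.364, 1.567, 0.519]
ft_force: [1.1, -0.1, 0.1]
gripper_width: 50.0
```

```bash
python3 plan.py 682.3 -66.2 40 116.3; python3 wp.py pics/w10.png 421.3 265.6 34
```

```text
t 17.23 tcp [421.8 269.4  64. ] jawang 107.9 w 50.0 F [ 1.1 -0.1  0.1] q [ 0.52 -0.21  1.97  0.    1.38 -1.37]
-> [682.3, -66.2, 40.0, 116.3] dx 2.42 dy -14.48 dz -39.94 spin -8.4
pred px [[272.7 225.6]]
```

View pics/w10.png

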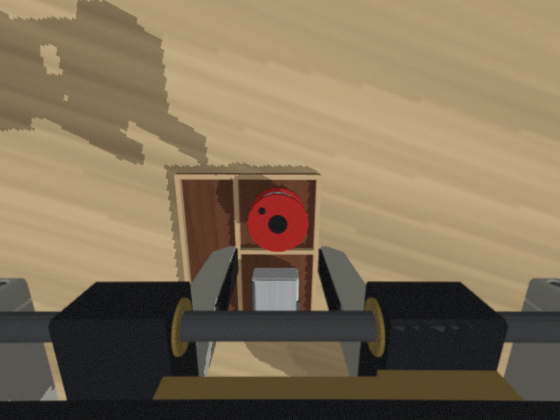

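Reel sits flat inside the square bay, hub at (278,224). Next the long pirk.

{"api": "servo_tool", "payload": {"motion": [{"dx":0,"dy":-1.9,"dz":-5.4,"spin":0,"jaw":0.5},{"dx":0,"dy":-3.9,"dz":-10.8,"spin":0,"jaw":0.5},{"dx":0,"dy":-5.9,"dz":-16.2,"spin":0,"jaw":0.5},{"dx":0,"dy":-7.9,"dz":-21.6,"spin":0,"jaw":0.5},{"dx":0,"dy":-9.8,"dz":-27,"spin":0,"jaw":0.5}]}}

```text
time_s: 17.9
tcp_pos: [597.5, 40.2, 60.2]
orientation: [1.208, 1.57, 3.091]
ft_force: [-0.0, 0.7, -0.3]
gripper_width: 46.6
```

{"api": "servo_tool", "payload": {"motion": [{"dx":0,"dy":-1.9,"dz":-5.2,"spin":-4,"jaw":0.5},{"dx":0,"dy":-3.8,"dz":-10,"spin":-8.4,"jaw":0.5},{"dx":1,"dy":-4.7,"dz":-12.5,"spin":-8.4,"jaw":0.5},{"dx":2,"dy":-4.7,"dz":-12.5,"spin":-8.4,"jaw":0.5},{"dx":2,"dy":-4.7,"dz":-12.5,"spin":-8.4,"jaw":0.5}]}}

```text
time_s: 18.52
tcp_pos: [678.9, -61.8, 39.5]
orientation: [0.912, 1.568, 2.942]
ft_force: [0.4, -0.0, -0.0]
gripper_width: 46.6
```

```bash
python3 plan.py 682.3 -66.2 -17 116.3; python3 wp.py pics/w11.png 682.3 -66.2 22
```

```text
t 18.52 tcp [678.9 -61.8  39.5] jawang 116.3 w 46.6 F [ 0.4 -0.  -0. ] q [-0.13  0.21  1.59  0.    1.35 -2.16]
-> [682.3, -66.2, -17.0, 116.3] dx 5.65 dy -0.13 dz -0.55 spin -0.0
pred px [[270.1 234.3]]
```

View pics/w11.png

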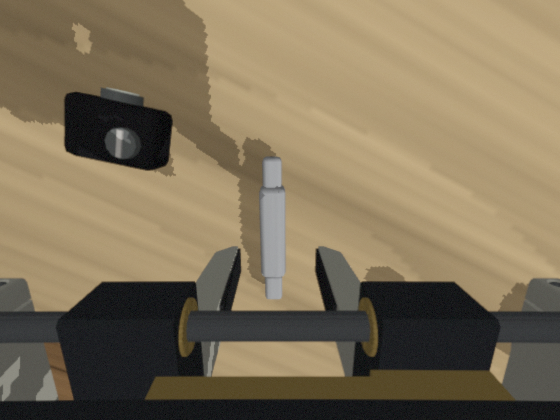

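Pirk body centre at (273,231), aligned with the finger direction; predicted (270,234). Use dz -0.35 and descend.

{"api": "servo_tool", "payload": {"motion": [{"dx":1,"dy":-0.1,"dz":-0.35,"spin":0,"jaw":0.5},{"dx":3,"dy":-0.1,"dz":-0.35,"spin":0,"jaw":0.5},{"dx":5,"dy":-0.1,"dz":-0.35,"spin":0,"jaw":0.5},{"dx":5.65,"dy":-0.1,"dz":-0.35,"spin":0,"jaw":0.5},{"dx":5.65,"dy":-0.1,"dz":-0.35,"spin":0,"jaw":0.1}], "grip_force": 45}}

```text
time_s: 19.2
tcp_pos: [682.3, -65.2, -15.9]
orientation: [0.967, 1.57, 2.997]
ft_force: [0.2, -0.4, -0.1]
gripper_width: 40.3
```

{"api": "servo_tool", "payload": {"motion": [{"dx":0,"dy":0,"dz":0,"spin":0,"jaw":0.1},{"dx":0,"dy":0,"dz":0,"spin":0,"jaw":0.1},{"dx":0,"dy":0,"dz":0,"spin":0,"jaw":0.1},{"dx":0,"dy":0,"dz":0,"spin":0,"jaw":0.1},{"dx":-1,"dy":0,"dz":0,"spin":0,"jaw":0.1}]}}

```text
time_s: 19.82
tcp_pos: [681.9, -65.2, -5.7]
orientation: [1.035, 1.569, 3.065]
ft_force: [-0.4, 0.0, -3.6]
gripper_width: 19.5
```

{"api": "servo_tool", "payload": {"motion": [{"dx":-1.5,"dy":0,"dz":0,"spin":0,"jaw":0.1},{"dx":-4,"dy":0,"dz":0,"spin":0,"jaw":0.1},{"dx":-5,"dy":0,"dz":0,"spin":0,"jaw":0.1}]}}

```text
time_s: 20.2
tcp_pos: [683.3, -65.3, 47.3]
orientation: [-2.171, 1.568, -0.142]
ft_force: [0.1, 0.4, -3.7]
gripper_width: 19.3
```

```bash
python3 plan.py 484.8 222 50 107.9; python3 wp.py pics/w12.png 682.3 -66.2 22
```

```text
t 20.2 tcp [683.3 -65.3  47.3] jawang 116.3 w 19.3 F [ 0.1  0.4 -3.7] q [-0.13  0.21  1.57 -0.    1.36 -2.16]
-> [484.8, 222.0, 50.0, 107.9] dx -0.33 dy 5.08 dz 34.55 spin 8.4
pred px [[276.7 227.9]]
```

View pics/w12.png

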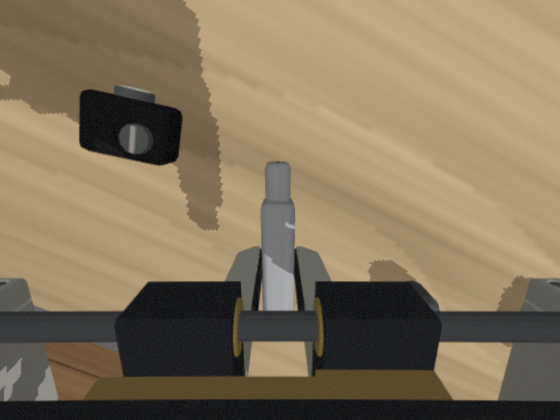

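Held, weight felt (3.7 N). Carry to the long bay.

{"api": "servo_tool", "payload": {"motion": [{"dx":-0.5,"dy":0.8,"dz":5,"spin":0,"jaw":0.1},{"dx":-1,"dy":1.6,"dz":10,"spin":0,"jaw":0.1},{"dx":-1,"dy":2.4,"dz":15.5,"spin":2,"jaw":0.1},{"dx":-1,"dy":3.2,"dz":21,"spin":4,"jaw":0.1},{"dx":-1,"dy":3.8,"dz":26,"spin":8.4,"jaw":0.1}]}}

```text
time_s: 20.88
tcp_pos: [531.9, 152.3, 54.5]
orientation: [1.278, 1.57, -3.124]
ft_force: [0.6, 1.4, -2.1]
gripper_width: 19.4
```

{"api": "servo_tool", "payload": {"motion": [{"dx":0,"dy":-0.2,"dz":4,"spin":0,"jaw":0.1},{"dx":0,"dy":-0.2,"dz":7,"spin":0,"jaw":0.1},{"dx":0,"dy":-0.2,"dz":8,"spin":0,"jaw":0.1},{"dx":0,"dy":-0.2,"dz":8,"spin":0,"jaw":0.1},{"dx":0,"dy":-0.2,"dz":8,"spin":0,"jaw":0.1}]}}

```text
time_s: 21.5
tcp_pos: [511.0, 226.9, 54.7]
orientation: [2.341, 1.57, -2.06]
ft_force: [0.5, -0.4, -2.4]
gripper_width: 19.8
```

```bash
python3 plan.py 484.8 222 -13 107.9; python3 wp.py pics/w13.png 484.8 222 4
```

```text
t 21.5 tcp [511.  226.9  54.7] jawang 107.8 w 19.8 F [ 0.5 -0.4 -2.4] q [ 0.37 -0.07  1.85 -0.    1.36 -1.51]
-> [484.8, 222.0, -13.0, 107.9] dx 6.77 dy 2.64 dz 0.33 spin -0.1
pred px [[280.8 190.7]]
```

View pics/w13.png

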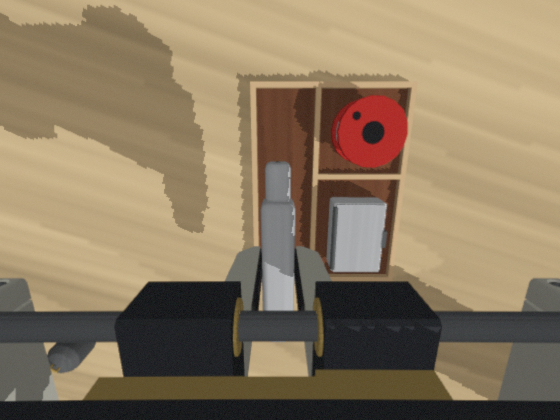

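Long bay spans 258–313 laterally with the pirk at 278: about 5 mm right, and 26 mm back as planned.

{"api": "servo_tool", "payload": {"motion": [{"dx":0,"dy":2.6,"dz":0.5,"spin":0,"jaw":0.1},{"dx":1.5,"dy":2.6,"dz":0.5,"spin":0,"jaw":0.1},{"dx":3.5,"dy":2.6,"dz":0.5,"spin":0,"jaw":0.1},{"dx":5,"dy":2.6,"dz":0.5,"spin":0,"jaw":0.1},{"dx":5,"dy":2.6,"dz":0.5,"spin":0,"jaw":0.1}]}}

```text
time_s: 22.18
tcp_pos: [483.8, 224.1, 3.0]
orientation: [1.647, 1.568, -2.753]
ft_force: [-0.4, 0.1, -2.6]
gripper_width: 19.6
```

```bash
python3 plan.py 484.8 222 -12 107.9; python3 wp.py pics/w14.png 484.8 222 4
```

```text
t 22.18 tcp [483.8 224.1   3. ] jawang 107.9 w 19.6 F [-0.4  0.1 -2.6] q [ 0.39 -0.07  1.95 -0.    1.27 -1.5 ]
-> [484.8, 222.0, -12.0, 107.9] dx 1.50 dy -0.03 dz -0.23 spin -0.0
pred px [[273.7 242.3]]
```

View pics/w14.png

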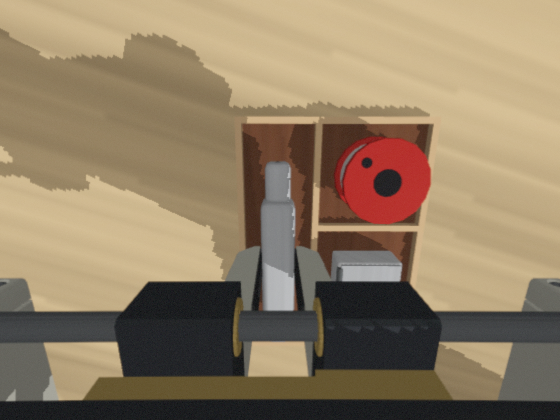

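Centred in the bay (245–314, pirk at 278). Lower, release.

{"api": "servo_tool", "payload": {"motion": [{"dx":0.7,"dy":0,"dz":0,"spin":0,"jaw":0.1},{"dx":1.3,"dy":0,"dz":0,"spin":0,"jaw":0.1},{"dx":1.5,"dy":0,"dz":0,"spin":0,"jaw":0.1},{"dx":1.5,"dy":0,"dz":0,"spin":0,"jaw":0.1},{"dx":1.5,"dy":0,"dz":0,"spin":0,"jaw":0.25}]}}

```text
time_s: 22.85
tcp_pos: [484.7, 224.7, -9.8]
orientation: [-1.498, 1.57, 0.385]
ft_force: [0.2, -0.1, -0.1]
gripper_width: 22.8
```

{"api": "servo_tool", "payload": {"motion": [{"dx":0,"dy":0,"dz":0,"spin":0,"jaw":0.3},{"dx":0,"dy":0,"dz":0,"spin":0,"jaw":0.3},{"dx":-2,"dy":0,"dz":0,"spin":0,"jaw":0.3},{"dx":-5,"dy":0,"dz":0,"spin":0,"jaw":0.4},{"dx":-7,"dy":0,"dz":0,"spin":0,"jaw":0.5}]}}

```text
time_s: 23.48
tcp_pos: [485.0, 224.8, 62.6]
orientation: [-1.502, 1.569, 0.381]
ft_force: [0.1, 0.6, 0.4]
gripper_width: 42.7
```

```bash
python3 plan.py 669 191.9 40 115.1; python3 wp.py pics/w15.png 484.8 222 4
```

```text
t 23.48 tcp [485.  224.8  62.6] jawang 107.9 w 42.7 F [0.1 0.6 0.4] q [ 0.39 -0.13  1.9  -0.    1.37 -1.5 ]
-> [669.0, 191.9, 40.0, 115.1] dx 2.30 dy -16.49 dz -8.78 spin -7.2
pred px [[274.1 216. ]]
```

View pics/w15.png

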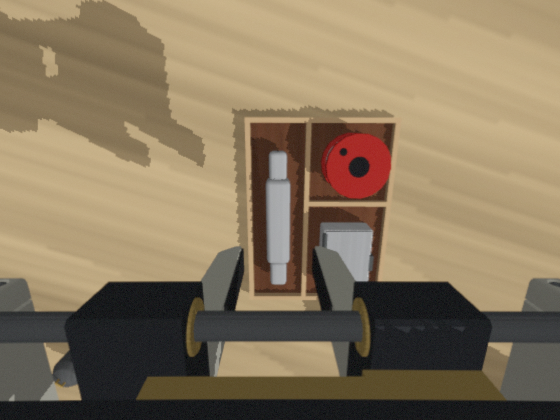

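Long pirk lies straight in the long bay, (278,152)–(278,284). Now the short pirk.

{"api": "servo_tool", "payload": {"motion": [{"dx":0,"dy":-4.5,"dz":-2.4,"spin":0,"jaw":0.55},{"dx":0,"dy":-9,"dz":-4.8,"spin":-3,"jaw":0.55},{"dx":1,"dy":-13,"dz":-7,"spin":-7.2,"jaw":0.55},{"dx":2,"dy":-16.5,"dz":-8.8,"spin":-7.2,"jaw":0.55},{"dx":2.3,"dy":-16.5,"dz":-8.8,"spin":-7.2,"jaw":0.55}]}}

```text
time_s: 24.15
tcp_pos: [669.7, 190.6, 35.2]
orientation: [1.462, 1.569, -2.814]
ft_force: [-0.6, -1.1, -0.9]
gripper_width: 51.1
```

```bash
python3 plan.py 669 191.9 -17 115.1; python3 wp.py pics/w16.png 669 191.9 22
```

```text
t 24.15 tcp [669.7 190.6  35.2] jawang 115.0 w 51.1 F [-0.6 -1.1 -0.9] q [ 0.24  0.24  1.56 -0.    1.35 -1.77]
-> [669.0, 191.9, -17.0, 115.1] dx 5.22 dy 0.00 dz 0.15 spin -0.1
pred px [[278.9 234.7]]
```

View pics/w16.png

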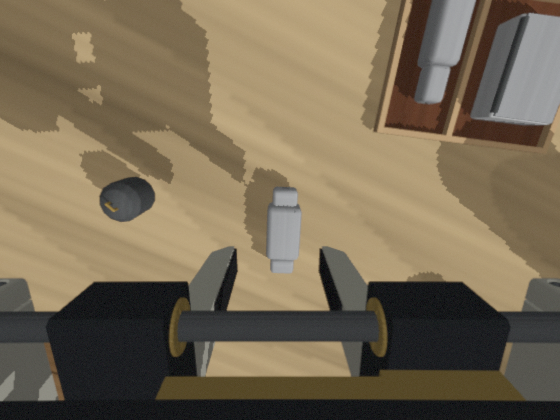

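Short pirk body centre (283,231) against (279,235) predicted: dz +0.3, dy +0.2, then down.

{"api": "servo_tool", "payload": {"motion": [{"dx":1,"dy":0.2,"dz":0.3,"spin":0,"jaw":0.55},{"dx":3,"dy":0.2,"dz":0.3,"spin":0,"jaw":0.55},{"dx":4.7,"dy":0.2,"dz":0.3,"spin":0,"jaw":0.55},{"dx":5.2,"dy":0.2,"dz":0.3,"spin":0,"jaw":0.55},{"dx":5.2,"dy":0.2,"dz":0.3,"spin":0,"jaw":0.15}]}}

```text
time_s: 24.82
tcp_pos: [665.2, 193.4, -15.5]
orientation: [1.417, 1.57, -2.858]
ft_force: [0.2, -0.8, 0.2]
gripper_width: 45.1
```

{"api": "servo_tool", "payload": {"motion": [{"dx":0,"dy":0,"dz":0,"spin":0,"jaw":0.15},{"dx":0,"dy":0,"dz":0,"spin":0,"jaw":0.15},{"dx":0,"dy":0,"dz":0,"spin":0,"jaw":0.15},{"dx":0,"dy":0,"dz":0,"spin":0,"jaw":0.15},{"dx":-1,"dy":0,"dz":0,"spin":0,"jaw":0.15}]}}

```text
time_s: 25.45
tcp_pos: [664.7, 193.2, -5.8]
orientation: [1.38, 1.569, -2.895]
ft_force: [0.0, -0.1, -3.0]
gripper_width: 25.3
```

{"api": "servo_tool", "payload": {"motion": [{"dx":-1.5,"dy":0,"dz":0,"spin":0,"jaw":0.15},{"dx":-4,"dy":0,"dz":0,"spin":0,"jaw":0.15},{"dx":-6,"dy":0,"dz":0,"spin":0,"jaw":0.15}]}}

```text
time_s: 25.82
tcp_pos: [665.6, 193.4, 56.8]
orientation: [-1.787, 1.57, 0.221]
ft_force: [-0.1, -0.5, -3.2]
gripper_width: 25.7
```

```bash
python3 plan.py 503 -248.1 50 90.7; python3 wp.py pics/w17.png 669 191.9 22
```

```text
t 25.82 tcp [665.6 193.4  56.8] jawang 115.1 w 25.7 F [-0.1 -0.5 -3.2] q [ 0.25  0.22  1.55 -0.    1.38 -1.76]
-> [503.0, -248.1, 50.0, 90.7] dx 0.66 dy 33.45 dz -33.09 spin 24.4
pred px [[273.7 228.3]]
```

View pics/w17.png

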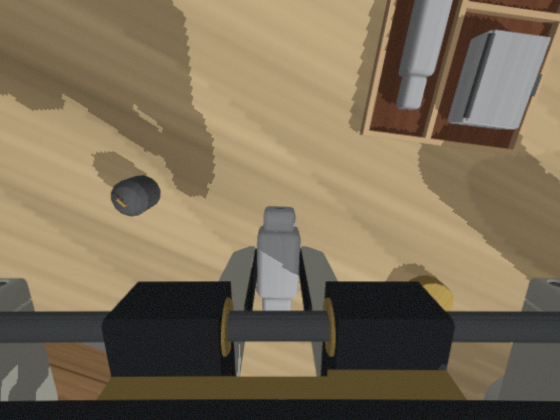

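{"api": "servo_tool", "payload": {"motion": [{"dx":0,"dy":4,"dz":-4,"spin":0,"jaw":0.15},{"dx":0,"dy":8,"dz":-7.8,"spin":0,"jaw":0.15},{"dx":0,"dy":12,"dz":-11.8,"spin":0,"jaw":0.15},{"dx":0,"dy":16,"dz":-15.8,"spin":0,"jaw":0.15},{"dx":0,"dy":20,"dz":-19.8,"spin":0,"jaw":0.15}]}}

```text
time_s: 26.5
tcp_pos: [567.4, -72.3, 55.1]
orientation: [-2.252, 1.57, -0.243]
ft_force: [1.0, -0.1, -1.6]
gripper_width: 25.5
```

{"api": "servo_tool", "payload": {"motion": [{"dx":0,"dy":4,"dz":-4,"spin":8,"jaw":0.15},{"dx":0,"dy":8,"dz":-7.8,"spin":16,"jaw":0.15},{"dx":0,"dy":11,"dz":-11,"spin":24.4,"jaw":0.15},{"dx":0,"dy":13,"dz":-13,"spin":24.4,"jaw":0.15},{"dx":0,"dy":13,"dz":-13,"spin":24.4,"jaw":0.15}]}}

```text
time_s: 27.12
tcp_pos: [504.9, -245.1, 55.0]
orientation: [3.008, 1.571, -1.694]
ft_force: [0.6, -0.2, -2.2]
gripper_width: 25.5
```

```bash
python3 plan.py 503 -248.1 -12 90.7; python3 wp.py pics/w18.png 503 -248.1 4
```

```text
t 27.12 tcp [ 504.9 -245.1   55. ] jawang 90.6 w 25.5 F [ 0.6 -0.2 -2.2] q [-0.5  -0.06  1.85 -0.    1.36 -2.08]
-> [503.0, -248.1, -12.0, 90.7] dx 6.70 dy 0.19 dz -0.30 spin -0.1
pred px [[273.4 218. ]]
```

View pics/w18.png

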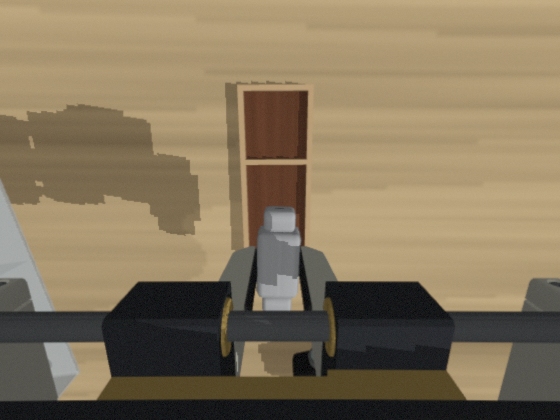

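Bay at 247–306, pirk at 278: nearly centred laterally. Lower most of the way and check.

{"api": "servo_tool", "payload": {"motion": [{"dx":1,"dy":0.1,"dz":-0.15,"spin":0,"jaw":0.15},{"dx":3,"dy":0.1,"dz":-0.15,"spin":0,"jaw":0.15},{"dx":4.5,"dy":0.1,"dz":-0.15,"spin":0,"jaw":0.15},{"dx":5,"dy":0.1,"dz":-0.15,"spin":0,"jaw":0.15},{"dx":5,"dy":0.1,"dz":-0.15,"spin":0,"jaw":0.15}]}}

```text
time_s: 27.8
tcp_pos: [504.5, -244.9, 4.5]
orientation: [1.114, 1.57, 2.697]
ft_force: [0.4, -0.6, -1.6]
gripper_width: 25.2
```

```bash
python3 plan.py 503 -248.1 -12 90.7; python3 wp.py pics/w19.png 503 -248.1 4
```

```text
t 27.8 tcp [ 504.5 -244.9    4.5] jawang 90.7 w 25.2 F [ 0.4 -0.6 -1.6] q [-0.5  -0.02  1.89 -0.    1.27 -2.08]
-> [503.0, -248.1, -12.0, 90.7] dx 1.65 dy 0.15 dz -0.32 spin -0.0
pred px [[272.3 239.5]]
```

View pics/w19.png

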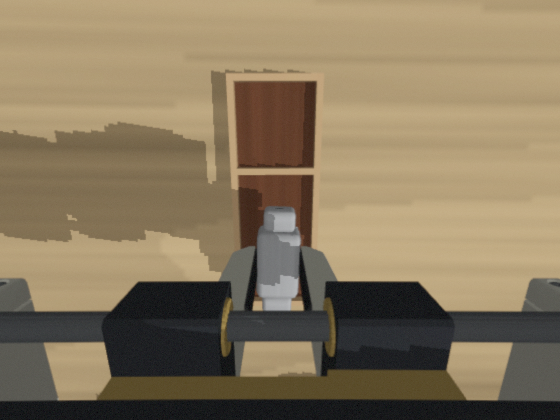

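Run:
```python
from h import *
c=get_calibration('wrist'); s=get_state(); z=s['tcp_pos'][2]+27-11.5+22
print('pirk top pt from body centre', at(c,278.5,262,z), s['tcp_pos'])
```

```text
pirk top pt from body centre [ 502.45427984 -243.98763963   42.55427259] [ 504.76189673 -245.1156176     5.05427259]
```

Pirk centre comes out at about (502.5,-244) against the bay centre (503,-248): only ~3 mm left in y. Lower and release.

{"api": "servo_tool", "payload": {"motion": [{"dx":0.6,"dy":0,"dz":-0.25,"spin":0,"jaw":0.15},{"dx":1.2,"dy":0,"dz":-0.25,"spin":0,"jaw":0.15},{"dx":1.65,"dy":0,"dz":-0.25,"spin":0,"jaw":0.15},{"dx":1.65,"dy":0,"dz":-0.25,"spin":0,"jaw":0.15},{"dx":1.65,"dy":0,"dz":-0.25,"spin":0,"jaw":0.32}]}}

```text
time_s: 28.48
tcp_pos: [504.9, -247.8, -11.3]
orientation: [-2.086, 1.57, -0.504]
ft_force: [0.3, 0.3, -0.0]
gripper_width: 29.1
```

{"api": "servo_tool", "payload": {"motion": [{"dx":0,"dy":0,"dz":0,"spin":0,"jaw":0.4},{"dx":0,"dy":0,"dz":0,"spin":0,"jaw":0.4},{"dx":-2,"dy":0,"dz":0,"spin":0,"jaw":0.4},{"dx":-5,"dy":0,"dz":0,"spin":0,"jaw":0.5},{"dx":-8,"dy":0,"dz":0,"spin":0,"jaw":0.6}]}}

```text
time_s: 29.1
tcp_pos: [504.8, -247.6, 70.7]
orientation: [-2.035, 1.57, -0.452]
ft_force: [0.6, -0.3, -0.4]
gripper_width: 51.8
```

```bash
python3 plan.py 694.5 75 40 90.7; python3 wp.py pics/w20.png 503 -248.1 4
```

```text
t 29.1 tcp [ 504.8 -247.6   70.7] jawang 90.7 w 51.8 F [ 0.6 -0.3 -0.4] q [-0.5  -0.07  1.83  0.    1.38 -2.08]
-> [694.5, 75.0, 40.0, 90.7] dx 3.07 dy -19.36 dz 32.04 spin -0.0
pred px [[276.4 213.1]]
```

View pics/w20.png

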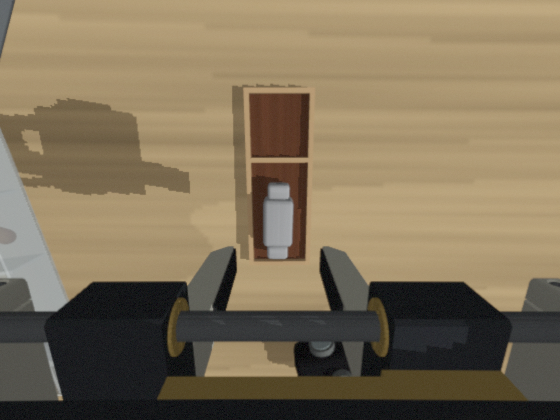

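Short pirk is in the oblong bay, straight, (278,220). Finally the sinker.

{"api": "servo_tool", "payload": {"motion": [{"dx":0,"dy":-3,"dz":5,"spin":0,"jaw":0.6},{"dx":0,"dy":-6,"dz":10,"spin":0,"jaw":0.6},{"dx":0,"dy":-9,"dz":15,"spin":0,"jaw":0.6},{"dx":0,"dy":-12,"dz":20,"spin":0,"jaw":0.6},{"dx":0,"dy":-15,"dz":25,"spin":0,"jaw":0.6}]}}

```text
time_s: 29.78
tcp_pos: [652.7, 6.0, 70.0]
orientation: [-1.667, 1.569, -0.084]
ft_force: [0.9, -1.0, 0.5]
gripper_width: 55.9
```

{"api": "servo_tool", "payload": {"motion": [{"dx":0,"dy":-2.2,"dz":3.5,"spin":0,"jaw":0.6},{"dx":0,"dy":-4.4,"dz":7,"spin":0,"jaw":0.6},{"dx":0,"dy":-4.4,"dz":7,"spin":0,"jaw":0.6},{"dx":0,"dy":-4.4,"dz":7,"spin":0,"jaw":0.6}]}}

```text
time_s: 30.28
tcp_pos: [694.7, 74.4, 69.1]
orientation: [-2.195, 1.57, -0.612]
ft_force: [-0.4, -0.1, -0.1]
gripper_width: 56.1
```

```bash
python3 plan.py 694.5 75 -16 90.7; python3 wp.py pics/w21.png 694.5 75 17
```

```text
t 30.27 tcp [694.7  74.4  69.1] jawang 90.7 w 56.1 F [-0.4 -0.1 -0.1] q [ 0.07  0.22  1.52 -0.    1.4  -1.51]
-> [694.5, 75.0, -16.0, 90.7] dx 8.51 dy 0.02 dz 0.06 spin -0.0
pred px [[277.4 219.4]]
```

View pics/w21.png

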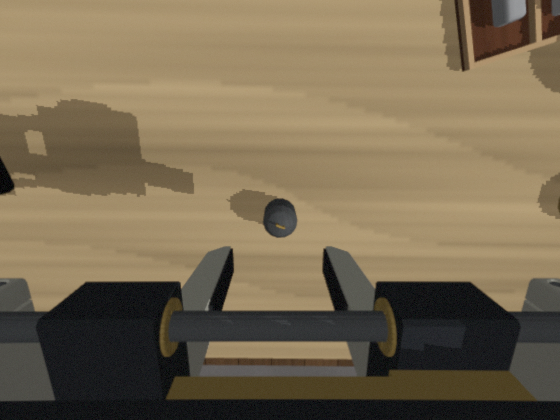

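Sinker at (280,218), prediction (277,219). Down and grip.

{"api": "servo_tool", "payload": {"motion": [{"dx":2.5,"dy":0,"dz":0.15,"spin":0,"jaw":0.6},{"dx":5,"dy":0,"dz":0.15,"spin":0,"jaw":0.6},{"dx":7,"dy":0,"dz":0.15,"spin":0,"jaw":0.6},{"dx":8.5,"dy":0,"dz":0.15,"spin":0,"jaw":0.6},{"dx":8.5,"dy":0,"dz":0.15,"spin":0,"jaw":0.4}], "grip_force": 40}}

```text
time_s: 30.95
tcp_pos: [694.2, 75.9, -17.6]
orientation: [1.651, 1.569, -3.049]
ft_force: [0.8, -0.3, 0.7]
gripper_width: 50.0
```

{"api": "servo_tool", "payload": {"motion": [{"dx":0.1,"dy":0,"dz":0,"spin":0,"jaw":0.2},{"dx":0.1,"dy":0,"dz":0,"spin":0,"jaw":0.2},{"dx":0.1,"dy":0,"dz":0,"spin":0,"jaw":0.2},{"dx":0.1,"dy":0,"dz":0,"spin":0,"jaw":0.2},{"dx":0.1,"dy":0,"dz":0,"spin":0,"jaw":0.2}]}}

```text
time_s: 31.58
tcp_pos: [695.2, 76.2, -16.8]
orientation: [-1.528, 1.57, 0.055]
ft_force: [-0.5, -0.4, 5.7]
gripper_width: 28.9
```

{"api": "servo_tool", "payload": {"motion": [{"dx":-1,"dy":0,"dz":0,"spin":0,"jaw":0.2},{"dx":-3,"dy":0,"dz":0,"spin":0,"jaw":0.2},{"dx":-6,"dy":0,"dz":0,"spin":0,"jaw":0.2},{"dx":-7,"dy":0,"dz":0,"spin":0,"jaw":0.2}]}}

```text
time_s: 32.08
tcp_pos: [695.8, 76.3, 55.6]
orientation: [-1.52, 1.567, 0.063]
ft_force: [-0.2, 0.1, -1.1]
gripper_width: 28.9
```

```bash
python3 plan.py 426 -249 60 90.7; python3 wp.py pics/w22.png 694.5 75 17
```

```text
t 32.08 tcp [695.8  76.3  55.6] jawang 90.7 w 28.9 F [-0.2  0.1 -1.1] q [ 0.07  0.23  1.53 -0.    1.37 -1.51]
-> [426.0, -249.0, 60.0, 90.7] dx -0.54 dy 27.36 dz -32.20 spin -0.0
pred px [[275.3 222.9]]
```

View pics/w22.png

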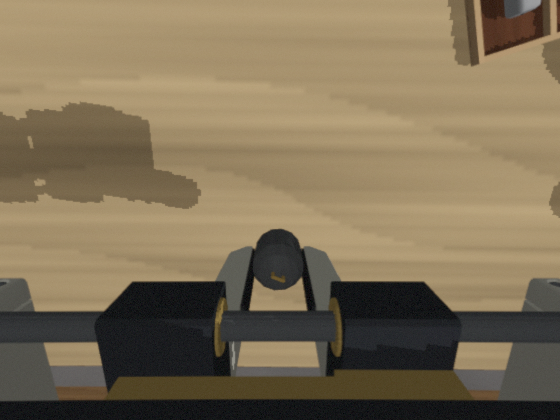

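{"api": "servo_tool", "payload": {"motion": [{"dx":0,"dy":3.5,"dz":-4.2,"spin":0,"jaw":0.2},{"dx":0,"dy":7,"dz":-8.4,"spin":0,"jaw":0.2},{"dx":0,"dy":11,"dz":-13,"spin":0,"jaw":0.2},{"dx":0,"dy":15,"dz":-17.6,"spin":0,"jaw":0.2},{"dx":0,"dy":19,"dz":-22.4,"spin":0,"jaw":0.2}]}}

```text
time_s: 32.75
tcp_pos: [505.7, -151.0, 51.8]
orientation: [1.3, 1.57, 2.883]
ft_force: [1.1, -1.2, -2.6]
gripper_width: 29.0
```

{"api": "servo_tool", "payload": {"motion": [{"dx":0,"dy":3.5,"dz":-4.2,"spin":0,"jaw":0.2},{"dx":0,"dy":6.5,"dz":-7.6,"spin":0,"jaw":0.2},{"dx":0,"dy":8.4,"dz":-9.8,"spin":0,"jaw":0.2},{"dx":0,"dy":8.4,"dz":-9.8,"spin":0,"jaw":0.2},{"dx":0,"dy":8.4,"dz":-9.8,"spin":0,"jaw":0.2}]}}

```text
time_s: 33.38
tcp_pos: [424.8, -248.7, 52.1]
orientation: [0.354, 1.57, 1.937]
ft_force: [-0.1, 0.5, -2.1]
gripper_width: 28.8
```

```bash
python3 plan.py 426 -249 -12 90.7; python3 wp.py pics/w23.png 426 -249 4
```

```text
t 33.38 tcp [ 424.8 -248.7   52.1] jawang 90.7 w 28.8 F [-0.1  0.5 -2.1] q [-0.58 -0.22  1.99  0.    1.37 -2.16]
-> [426.0, -249.0, -12.0, 90.7] dx 6.41 dy -0.12 dz -0.04 spin -0.0
pred px [[276.4 222.4]]
```

View pics/w23.png

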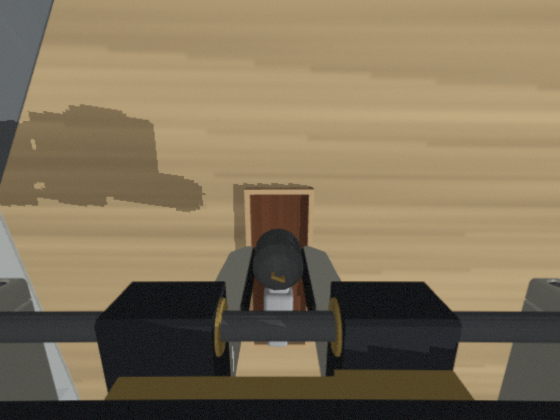

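Laterally centred (bay 250–308, sinker at 278). Lower in two steps and release.

{"api": "servo_tool", "payload": {"motion": [{"dx":2,"dy":0,"dz":0,"spin":0,"jaw":0.2},{"dx":4,"dy":-0.1,"dz":0,"spin":0,"jaw":0.2},{"dx":5.5,"dy":-0.1,"dz":0,"spin":0,"jaw":0.2},{"dx":6.2,"dy":-0.1,"dz":0,"spin":0,"jaw":0.2},{"dx":6.4,"dy":-0.1,"dz":0,"spin":0,"jaw":0.2}]}}

```text
time_s: 34.05
tcp_pos: [425.6, -248.9, -12.0]
orientation: [0.987, 1.57, 2.57]
ft_force: [-0.1, -0.1, -1.4]
gripper_width: 28.8
```

```bash
python3 plan.py 426 -249 -12.5 90.7; python3 wp.py pics/w24.png 426 -249 4;python3 look.py pics/l24.png
```

```text
t 34.05 tcp [ 425.6 -248.9  -12. ] jawang 90.7 w 28.8 F [-0.1 -0.1 -1.4] q [-0.58 -0.15  2.05 -0.    1.25 -2.16]
-> [426.0, -249.0, -12.5, 90.7] dx 0.05 dy -0.04 dz -0.01 spin -0.0
pred px [[276.5 251.3]]
[ 425.67333325 -248.99438319  -11.8262777 ] 28.970547504025383
```

View pics/l24.png

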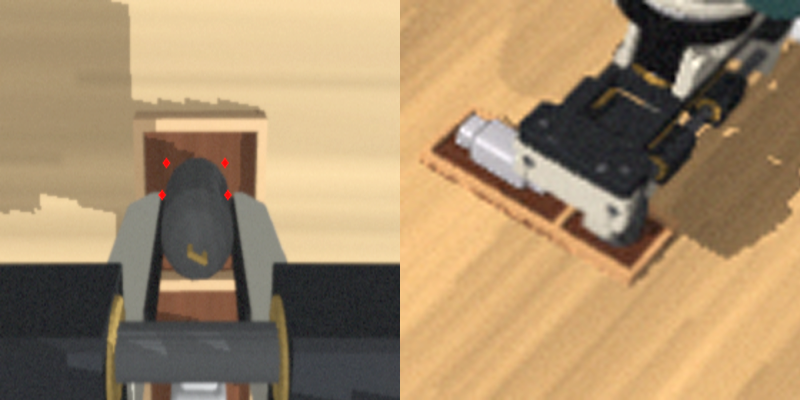

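Sinker is over the square bay, upright. Touch down and release.

{"api": "servo_tool", "payload": {"motion": [{"dx":0.1,"dy":0,"dz":0,"spin":0,"jaw":0.2},{"dx":0.15,"dy":0,"dz":0,"spin":0,"jaw":0.2},{"dx":0.15,"dy":0,"dz":0,"spin":0,"jaw":0.35},{"dx":0.15,"dy":0,"dz":0,"spin":0,"jaw":0.42},{"dx":0.15,"dy":0,"dz":0,"spin":0,"jaw":0.42}]}}

```text
time_s: 34.83
tcp_pos: [425.7, -249.0, -13.0]
orientation: [-2.252, 1.571, -0.67]
ft_force: [-0.0, -0.3, 0.0]
gripper_width: 39.1
```

{"api": "servo_tool", "payload": {"motion": [{"dx":0,"dy":0,"dz":0,"spin":0,"jaw":0.5},{"dx":-2,"dy":0,"dz":0,"spin":0,"jaw":0.5},{"dx":-5,"dy":0,"dz":0,"spin":0,"jaw":0.5},{"dx":-9,"dy":0,"dz":0,"spin":0,"jaw":0.5},{"dx":-14,"dy":0,"dz":0,"spin":0,"jaw":0.5}]}}

```text
time_s: 35.45
tcp_pos: [425.2, -248.8, 127.6]
orientation: [1.002, 1.569, 2.584]
ft_force: [0.2, -0.1, 0.4]
gripper_width: 46.3
```

```bash
python3 plan.py 380 0 150 90.7; python3 wp.py pics/w25.png 426 -249 4
```

```text
t 35.45 tcp [ 425.2 -248.8  127.6] jawang 90.7 w 46.3 F [ 0.2 -0.1  0.4] q [-0.58 -0.27  1.91 -0.    1.5  -2.16]
-> [380.0, 0.0, 150.0, 90.7] dx -2.22 dy 4.22 dz 24.93 spin -0.0
pred px [[276.5 201.2]]
```

View pics/w25.png

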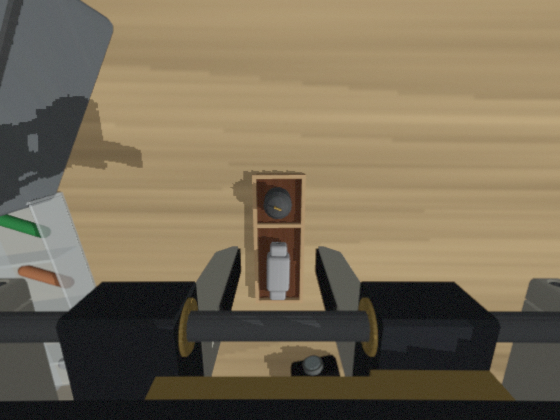

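Sinker stands in the square bay at (278,204). Moving away to check everything in the fixed cameras.

{"api": "servo_tool", "payload": {"motion": [{"dx":-1,"dy":0.8,"dz":5,"spin":0,"jaw":0.5},{"dx":-2,"dy":1.6,"dz":10,"spin":0,"jaw":0.5},{"dx":-3,"dy":2.5,"dz":15,"spin":0,"jaw":0.5},{"dx":-4,"dy":3.3,"dz":20,"spin":0,"jaw":0.5},{"dx":-4,"dy":4,"dz":24,"spin":0,"jaw":0.5}]}}

```text
time_s: 36.12
tcp_pos: [382.5, -8.0, 167.7]
orientation: [-1.621, 1.569, -0.038]
ft_force: [0.2, 0.0, 0.7]
gripper_width: 46.7
```

Run:
```python
from h import *
f=grab_frame('top'); cv2.imwrite('pics/topF.png',f)
a=cv2.resize(f[195:285,140:230],(540,540),interpolation=cv2.INTER_CUBIC); b=cv2.resize(f[205:280,345:385+10],None,fx=5,fy=7.2,interpolation=cv2.INTER_CUBIC)
cv2.imwrite('pics/topFz.png',cv2.convertScaleAbs(np.hstack([a,b]),alpha=1.4,beta=15)); 
s=grab_frame('side'); cv2.imwrite('pics/sideF.png',s)
cv2.imwrite('pics/sideFz.png',np.hstack([cv2.resize(s[285:395,165:295],(520,440),interpolation=cv2.INTER_CUBIC),cv2.resize(s[165:225,335:412],(280,440//2),interpolation=cv2.INTER_CUBIC).repeat(1,0).__class__ and cv2.copyMakeBorder(cv2.resize(s[165:225,335:412],(280,220),interpolation=cv2.INTER_CUBIC),0,220,0,0,0)]))
```

```text
(no output)
```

View pics/topF.png

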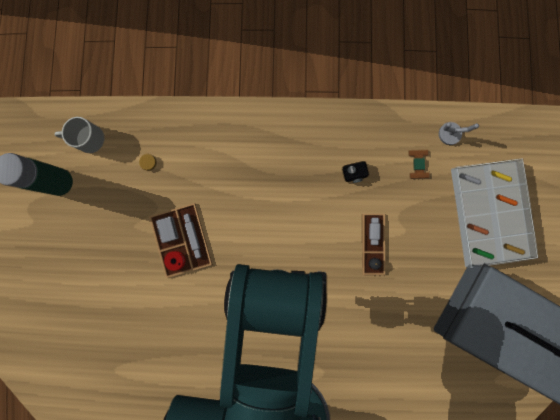

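View pics/topFz.png

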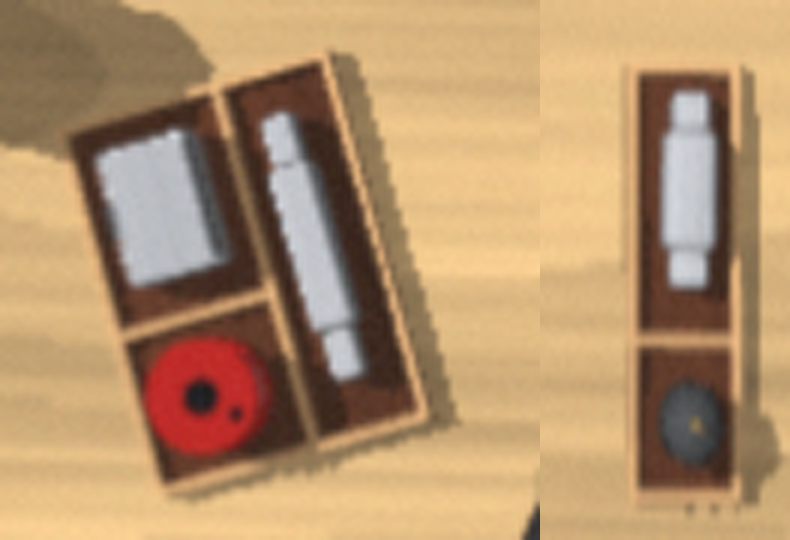

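View pics/sideFz.png

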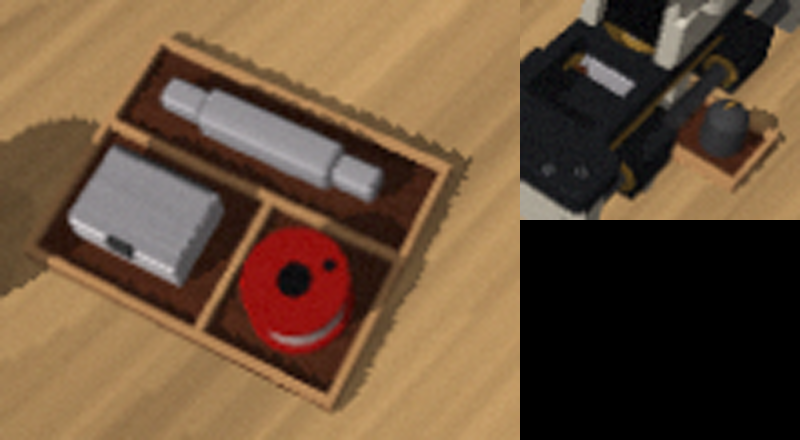

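Everything is in its bay and the bystanders look unmoved. I'll put numbers on the offsets, reading centres from the zoomed top view.

Run:
```python
from m import *
for n,t,u,v,z in [('reel','boat',173,260.7,34),('box','boat',165.8,229,28),('long','boat',191.7,235.5,26),('short','jetty',374.5,230.9,26),('sinker','jetty',374.5,263.3,22)]:
    q=at(c,u,v,z)[:2]-R[t][:2]; a=R[t][2]; print(n,np.round([np.cos(a)*q[0]+np.sin(a)*q[1],-np.sin(a)*q[0]+np.cos(a)*q[1]],1))
a=cv2.imread('pics/top0.png');b=cv2.imread('pics/topF.png')
for n,(u,v,w,h) in dict(lamp=(335,150,45,40),tin=(135,148,28,28),winder=(402,143,36,44)).items():
    A=cv2.cvtColor(a[v:v+h,u:u+w],6).astype(np.float32);B=cv2.cvtColor(b[v:v+h,u:u+w],6).astype(np.float32)
    print(n,'shift px',np.round(cv2.phaseCorrelate(A,B)[0],2))
```

```text
reel [ 48.4 -27.1]
box [-35.8 -24.4]
long [-0.6 35.8]
short [-33.1  -0.7]
sinker [49.8  0.2]
lamp shift px [0.55 0.01]
tin shift px [0.02 0.02]
winder shift px [-0.17  0.53]
```

```bash
python3 -c "
from bench import *
print(finish_job())"
```

```text
the job is handed in; nothing more can be done
None
```

Both kits are made up and the job is handed in, after about 36 s of the 115 s allowed. `finish_job()` gives no verdict, so the results below come from my own camera checks.

**Final positions:** these are read from the top view, in tray coordinates (x, y in mm), and are good to about 2 mm. All are well inside tolerance.

| Item | Measured | Bay centre |
|---|---|---|
| Long pirk | (-0.6, 35.8) | (0, 36) |
| Hook box | (-35.8, -24.4) | (-35, -25) |
| Reel | (48.4, -27.1) | (47, -25) |
| Short pirk | (-33.1, -0.7) | (-28, 0) |
| Sinker | (49.8, 0.2) | (49, 0) |

- **Heights and tilt:** I judged these by eye rather than measuring them. Everything looks flat or upright on its bay floor, but the arm hid the short pirk in the last side view, so I checked it only from the top and wrist cameras.
- **Bystanders:** the headlamp, tin and winder shifted by at most 0.6 px (about 1.5 mm) in the top view, which is close to the limit of the method.

**What went wrong:** the first grip on the hook box closed on nothing, because the finger tips sit about 27 mm above the reported TCP. I found the offset by lowering the fingers until they touched the shelf beside the box, and used it for every later move. That touch reached 63 N in total at the wrist (limit 120 N) and was made with the finger tips, not the gripper's body.

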